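Clamp a coil module home in the test cradle

TASK

Stand the slim coil module in the pocket of the test cradle, upright on the stiff contact bed, and let go of it. Then swing the hinged clamp over onto it and press the clamp's crossbar down until the module is driven fully home, its shoulder flush on the rim, bedding it with a steady push of about 22 N on the clamp, never 40 N. Push it home with the clamp, not with the gripper on the module; leave the clamp closed on it and leave everything else where it is.

Things in the scene. Friction and masses are not known exactly. Their poses are not given: they have to be found in the camera images.
- module_grip (a point): Slim coil module, loose, upright, 70 mm tall, about 0.2 kg: grey head 48 (its x) x 38 (its y) x 36 mm tall on a black plug 40 x 30 x 34 mm tall with copper contacts. The point is the head's centre, 52 mm above the underside, 18 mm below the top; z up. Grasp the head across its 38 mm y width. It fits the pocket either way round (half turn).
- module_shoulder (a point): Centre of the step under the slim module's head, on its axis, 34 mm above its underside; this step lands on the cradle's rim when the module is home.
- wide_module: A second module of the same kind but wider, head 60 x 52 mm, plug 52 x 44 mm, 70 mm tall, 0.3 kg: it does not fit the cradle, leave it. Origin: centre of its underside.
- cradle: Test cradle, fixed, on a wooden packer 0 to 12 mm high: steel base plate 200 x 96 x 12 mm (x -88 to +112), on it an aluminium block 70 (x) x 64 (y) mm with a pocket. Origin: under the pocket's centre, at the plate's underside; x points to the hinge, away from the robot, z up. Hinge cheeks stand 60 to 90 mm behind the pocket (+x), 110 mm high: set the module in with fingers at its +y and -y sides.
- cradle_rim (a point): Centre of the pocket's mouth at the rim, 56 mm above the cradle's origin; axes as the cradle. Pocket 42.5 (x) x 32.5 (y) mm, edge chamfered 3 mm.
- bed_top (a point): Centre of the top of the black contact bed, which fills the pocket 24 to 25.5 mm below the rim at the start: a module set on it has its shoulder 8.5 to 10 mm above the rim. Held by friction alone, the bed yields to about 18 N pressed on it, down to 34.5 mm below the rim, and stays where it is left.
- clamp_hinge (a point): On the axis of the clamp's hinge, 75 mm behind the pocket's centre (cradle +x) and 104 mm above the cradle's origin; the axis runs along the cradle's y.
- clamp (a joint): Clamp angle, rad: 0 closed on a module that is home (arm level, pointing from the hinge to cradle -x), about 0.13 when its pad first meets a module on the raised bed, 1.57 upright; starts leaning back at 1.75 to 1.95; limits -0.06 and 2.1. Stiff hinge (0.16 N m): it stays where it is left. The arm is a steel bar 14 mm wide, 12 mm thick, its white nylon pad 75 mm from the hinge.
- clamp_bar (a point): Centre of the black crossbar at the clamp's free end, 14 mm thick, 80 mm long along the cradle's y, 150 mm from the hinge axis. Push it from behind to swing the clamp over, from above to press. By the lever of 2 the bed yields at about 10 N of push on the bar; the force climbs sharply when the shoulder meets the rim.
- terminal_strip: Bystander: comb-like terminal strip, 16 x 92 x 16 mm, origin under its centre.
- tape_yellow: Bystander: roll of tape, 62 mm across, 18 mm high, origin under its centre.
- multimeter: Bystander: hand multimeter, 140 x 74 x 40 mm, origin under its centre.
- calliper: Bystander: calliper lying on the bench, 170 x 48 x 12 mm, origin under its centre.
Things that resemble listed ones, but are neither listed nor needed, are in the scene too. What is shaped like the part that bears module_grip but purple is not meant.

How it is judged:
By the outcome, as a careful person would: the job done as asked, in the order asked, and still so for the second after the job is handed in, with the robot touching nothing.
It also fails if it takes over 72 s, if anything falls off the work surface, if the arm or the gripper's body presses on something with over 40 N, if the wrist force passes 120 N, or if a joint passes its speed limit or range.

ROBOT

A 6-joint arm with a two-finger parallel gripper is mounted at the origin on a cart in front of the work surface, level with it; the furniture and walls round the work are solid. World frame = base frame: x ahead of the robot, y to its left, z up, the work surface at z = 0. Lengths are in m, angles in rad, forces in N, time in s.
With the tool pointing down it reaches from about 0.35 to 0.975 m from the base axis. Payload 4.9 kg.
Tool frame: the origin (TCP) lies midway between the tips of the shut fingers; the grasp point (between the pads) lies ctrl.grip_point_offset behind it (ctrl.grip_point_offset is the distance from the TCP to the grasp point, in m); x points along the fingers, y is the direction in which the jaws open and shut, and the axes are right-handed (so a half turn about x gives the same grasp; the last joint's range is limited). The gripper opens to 85 mm and grips with 20 to 120 N. Pads are 22 mm wide; open, the fingers measure 114 mm over their backs; the gripper's body (76 mm by 85 mm) begins 54 mm behind the grasp point. The pads swing forward as they close: fully open they stand 13 mm farther back than shut.
Start: joints at [1.161, 0.053, 1.613, -0, 1.476, -0.119], TCP at [0.179, 0.599, 0.193] pointing down, gripper open.
Joint ranges: [-3.01, 3.01], [-1.01, 2.22], [0.06, 2.58], [-1.02, 4.17], [0.09, 2.62], [-3.14, 3.14]. Speed limits (rad/s): [2.57, 2.57, 3.14, 3.14, 3.14, 3.14].

INTERFACE

Orientations are given as a rotation vector (axis times angle).
In Python, from station import ctrl gives the robot as it stands. The module is installed in compiled form; this text tells all that it offers.
- The arm moves only by the tool drive_tool, never from a script. Its argument "commands" is text: rows parted by semicolons, each of 5 numbers parted by spaces: the closure, from -1 (fully open) to 1 (shut), so that 0 is half open, then the shift along the tool's x, y, z in units of 40 mm (1.0 is 40 mm), then the turn about the tool's x in units of 5 degrees (1.0 is 5 degrees). A call has 1 to 8 rows; each row is the pose to reach, as a shift and turn from the pose commanded when the call began, along the tool's axes at that moment; what a row does not reach only later rows make up. A row lasts 1/12 s, in which the tool goes at most 41.7 mm and 7.16 degrees, less where a joint would pass 70% of its speed; a pose out of reach is approached as far as the arm can. A call with a gripper value outside its range is refused whole. The fingers move at their own pace and stop on an object; "newtons" is the grip in N (left out, the last holds). Time passes only in rows, so rows that repeat a pose let the fingers close. It gives the time, the measured TCP pose, the force and the opening at its end, in the units of the state.
- ctrl.get_obs(): the state, without advancing time (a new reading comes with each control period).
- ctrl.get_image(name): name is "scene" or "top" or "wrist"; returns (picture, depth): 384x512x3 uint8, blue, green, red; 384x512 float32, m along the optical axis (not along the pixel's ray), 0 where there is no reading.
- ctrl.camera_info(name): a dict with "K" (3x3 intrinsics, pixels), "k1" (the pictures are not rectified: a ray, as slopes to the right and down, at radius r is drawn at 1 + k1 r^2 times it, then the intrinsics apply), "T" (4x4, takes a point from camera to world coordinates). Camera axes: x right, y down, z forward; pixel columns grow to the right and rows downward; lengths in m; the calibration is good to about 2 mm. A picture is of the moment at which its call begins: read the wrist's pose just before it. camera_info takes no time and is no camera call; for the wrist camera it gives the pose at the moment of the call.
- ctrl.finish_job(): hands the job in, once; it reports no verdict.
The state is a dict: "t": time; "q": joint angles; "dq": joint speeds; "effort": joint torques, N m; "tool_pos": TCP position; "tool_rot": TCP orientation; "contact_force": force on the tool from outside, world axes, zero at the start; "wrist_torque": the same for the moment, N m; "opening": finger opening in m.
Only numpy, scipy, OpenCV 4.12 (cv2) and the standard library are available. Lean on these libraries where they do the work, as an engineer would, in place of code of your own. Each camera call takes 0.05 s, during which the arm holds its last target.

## Working session

There is one attempt and no reset: what is moved stays moved. The work goes in short steps, Python scripts to look and compute and a tool call to move; the robot and the scene stay as the last step left them, time stands still between calls to the robot, and variables do not carry over. Pictures are saved under pics/ and viewed, and the job is handed in when it is done.

Besides the shell and the picture viewer there is one more tool, called after "Call:" by a JSON object that holds its "name" and its "arguments", one argument or row to a line. drive_tool: Moves the arm, as the interface text tells. Its arguments: {"type":"object","properties":{"commands":{"type":"string"},"newtons":{"type":"number"}},"required":["commands"]}

```bash
mkdir -p pics
cat > h.py <<'E'
import numpy as np, cv2
from station import ctrl
from scipy.spatial.transform import Rotation as R
def snap(n,f):
    info=ctrl.camera_info(n); im,d=ctrl.get_image(n)
    cv2.imwrite(f'pics/{f}.png',im); np.savez(f'pics/{f}.npz',im=im,d=d,K=info['K'],k1=info['k1'],T=info['T'])
    return im,d,info
def load(f):
    z=np.load(f'pics/{f}.npz'); return z['im'],z['d'],z
def slopes(info,uv):
    K=np.array(info['K']);uv=np.atleast_2d(np.array(uv,float))
    xd=np.c_[(uv[:,0]-K[0,2])/K[0,0],(uv[:,1]-K[1,2])/K[1,1]]
    x=xd.copy()
    for _ in range(20): x=xd/(1+float(info['k1'])*(x**2).sum(1,keepdims=True))
    return x
def onplane(info,uv,z):
    s=slopes(info,uv);T=np.array(info['T']);r=np.c_[s,np.ones(len(s))]@T[:3,:3].T;o=T[:3,3]
    return o+r*((z-o[2])/r[:,2])[:,None]
def pts(info,d):
    h,w=d.shape;u,v=np.meshgrid(np.arange(w),np.arange(h));s=slopes(info,np.c_[u.ravel(),v.ravel()])
    P=np.c_[s,np.ones(len(s))]*d.ravel()[:,None];T=np.array(info['T']);P=P@T[:3,:3].T+T[:3,3]
    P[d.ravel()==0]=np.nan
    return P.reshape(h,w,3)
E
python3 - <<'E'
from h import *
a=snap('scene','s0');b=snap('top','t0');c=snap('wrist','w0')
print(ctrl.get_obs(),ctrl.grip_point_offset)
for x in (a,b,c): print(x[2]['K'],x[2]['k1'],np.round(x[2]['T'],3))
E
```

```text
{'t': 0.15, 'q': array([ 1.16101365e+00,  5.32029278e-02,  1.61401441e+00,  1.01798412e-05,
        1.47600995e+00, -1.19002968e-01]), 'dq': array([ 0.00105447, -0.00132065, -0.00333587, -0.00012576, -0.00144916,
        0.0003111 ]), 'effort': array([ 1.34081136e-03, -3.94238591e+01, -3.70723701e+01, -6.93683182e-05,
        4.60463256e-03,  2.25020233e-05]), 'tool_pos': array([0.17895814, 0.5982404 , 0.19192551]), 'tool_rot': array([ 0.22700605,  1.559157  , -0.22948765]), 'contact_force': array([-0.1630492 , -0.7271446 , -0.67723742]), 'wrist_torque': array([-0.02015304, -0.02603657, -0.02031336]), 'opening': 0.08532815874581523} 0.0187
[[411.76461705   0.         257.3898696 ]
 [  0.         411.76461705 192.17465534]
 [  0.           0.           1.        ]] 0.03248905834388036 [[ 0.535 -0.433  0.725 -0.39 ]
 [-0.845 -0.262  0.466 -0.55 ]
 [-0.012 -0.862 -0.506  0.735]
 [ 0.     0.     0.     1.   ]]
[[373.58580501   0.         255.10909542]
 [  0.         373.58580501 198.42331176]
 [  0.           0.           1.        ]] -0.08233662879597084 [[-0.021 -0.988  0.15   0.344]
 [-1.     0.019 -0.018  0.026]
 [ 0.014 -0.151 -0.988  1.246]
 [ 0.     0.     0.     1.   ]]
[[271.99300265   0.         249.47024626]
 [  0.         271.99300265 191.90723496]
 [  0.           0.           1.        ]] 0.01121763506559422 [[ 0.286  0.922  0.261  0.113]
 [ 0.958 -0.275 -0.079  0.618]
 [-0.001  0.273 -0.962  0.373]
 [ 0.     0.     0.     1.   ]]
```

View pics/s0.png

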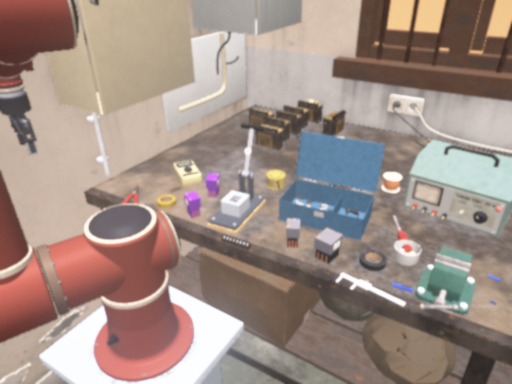

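View pics/t0.png

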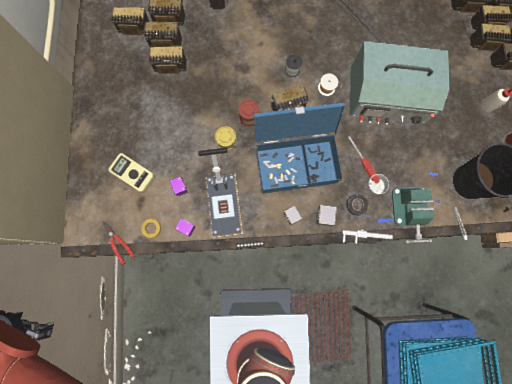

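View pics/w0.png

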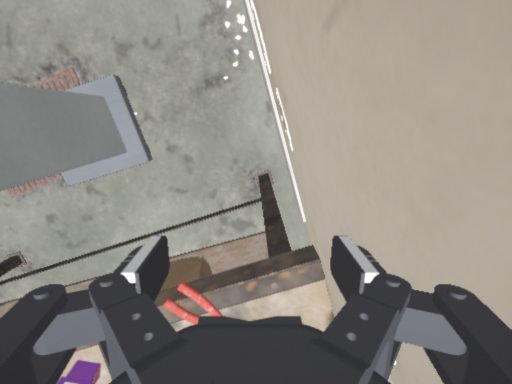

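Run:
```python
from h import *
im,d,i=load('t0')
c=cv2.resize(im[140:260,190:350],None,fx=5,fy=5,interpolation=cv2.INTER_CUBIC);cv2.imwrite('pics/tc.png',c)
im2,d2,i2=load('s0')
c=cv2.resize(im2[120:270,180:350],None,fx=4.5,fy=4,interpolation=cv2.INTER_CUBIC);cv2.imwrite('pics/sc.png',c)
P=pts(i,d)
for uv in [(293,215),(327,215),(223,206),(216,206),(212,153),(216,172),(217,183),(225,230),(185,227),(270,230)]: print(uv,np.round(P[uv[1],uv[0]],3))
```

```text
(293, 215) [ 0.467 -0.113  0.074]
(327, 215) [ 0.465 -0.222  0.07 ]
(223, 206) [0.504 0.109 0.045]
(216, 206) [0.5   0.13  0.073]
(212, 153) [0.621 0.123 0.262]
(216, 172) [0.588 0.12  0.172]
(217, 183) [0.565 0.122 0.122]
(225, 230) [0.427 0.105 0.025]
(185, 227) [0.436 0.227 0.075]
(270, 230) [ 0.426 -0.043 -0.002]
```

View pics/tc.png

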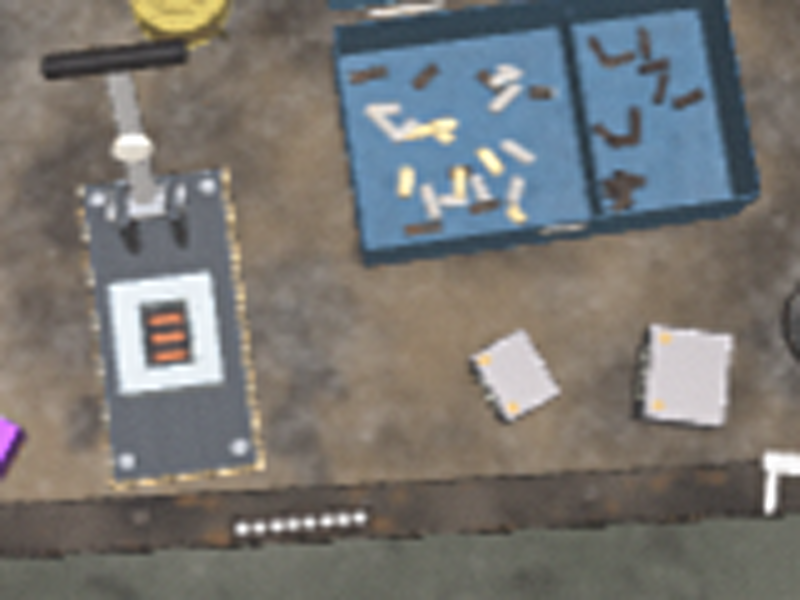

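View pics/sc.png

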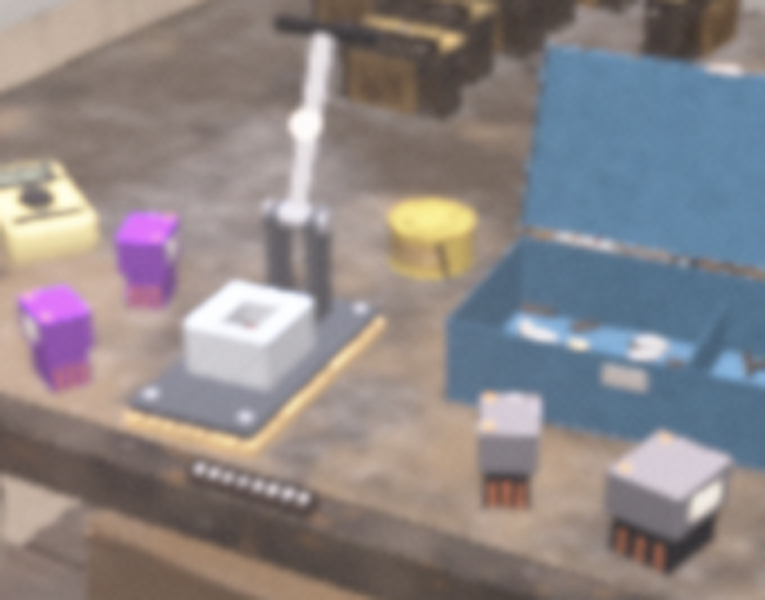

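```bash
cat > m.py <<'E'
from h import *
def rect(f,box,lo,hi,z,show=None,hsv=True):
    im,d,i=load(f); x0,y0,x1,y1=box
    S=4
    big=cv2.resize(im[y0:y1,x0:x1],None,fx=S,fy=S,interpolation=cv2.INTER_CUBIC)
    m=cv2.inRange(cv2.cvtColor(big,cv2.COLOR_BGR2HSV),lo,hi)
    m=cv2.morphologyEx(m,cv2.MORPH_CLOSE,np.ones((9,9)));m=cv2.morphologyEx(m,cv2.MORPH_OPEN,np.ones((9,9)))
    cs,_=cv2.findContours(m,cv2.RETR_EXTERNAL,cv2.CHAIN_APPROX_NONE)
    c=max(cs,key=cv2.contourArea)[:,0].astype(float)
    uv=(c+.5)/S-.5+[x0,y0]
    W=onplane(i,uv,z)
    r=cv2.minAreaRect((W[:,:2]*1000).astype(np.float32))
    if show: cv2.drawContours(big,[c.astype(int)[:,None]],-1,(0,0,255),1);cv2.imwrite(f'pics/{show}.png',big)
    return r
E
python3 - <<'E'
from m import *
print(rect('t0',(278,200,308,232),(0,0,150),(179,60,255),.07,'a1'))
print(rect('t0',(312,200,342,232),(0,0,150),(179,60,255),.07,'a2'))
im,d,i=load('t0')
for b in [(293,215),(327,215),(216,206),(242,244)]: print(im[b[1],b[0]])
print(rect('t0',(207,190,240,222),(0,0,165),(179,60,255),.066,'a3'))
print(rect('t0',(205,174,250,240),(80,0,40),(140,120,115),.02,'a4'))
a=[cv2.resize(cv2.imread(f'pics/a{k}.png'),(190,380 if k==4 else 200)) for k in (1,2,3,4)]
o=np.zeros((380,760,3),np.uint8)
for k,x in enumerate(a): o[:x.shape[0],190*k:190*k+190]=x
cv2.imwrite('pics/a.png',o)
P=pts(i,d)
s=P[60*0+190:225,205:245].reshape(-1,3);
print(np.round(np.nanpercentile(P[200:212,212:218,2],[10,50,90]),4),np.round(np.nanmedian(P[212:220,290:297,2]),4),np.round(np.nanmedian(P[235:238,150:250,2]),4),np.round(np.nanmedian(P[222:232,216:236,2]),4), np.nanmedian(P[200:230,252:275,2]))
E
```

```text
((467.6368408203125, -111.82860565185547), (54.25389099121094, 44.997589111328125), 27.72890853881836)
((466.29510498046875, -222.69732666015625), (54.319000244140625, 60.69951629638672), 81.22631072998047)
[215 210 218]
[210 205 212]
[248 243 236]
[141 142 148]
((500.6973571777344, 109.30763244628906), (73.26616668701172, 67.21961212158203), 6.116781711578369)
((566.3598022460938, 134.5399169921875), (62.904449462890625, 36.759395599365234), 74.27508544921875)
[0.0241 0.0679 0.0703] 0.0707 0.0017 0.0248 0.0010101152885072517
```

View pics/a.png

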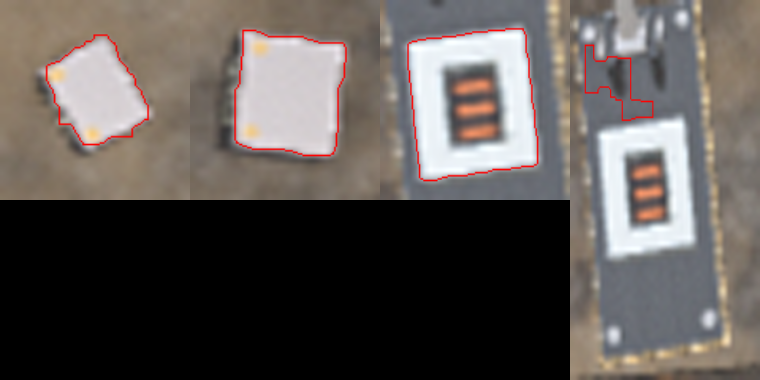

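```bash
cat > g.py <<'E'
from h import *
def go(p,yaw_deg=None,pos=None):
    """p target TCP; yaw_deg desired direction of tool y (mod 180)"""
    o=ctrl.get_obs(); M=R.from_rotvec(o['tool_rot']).as_matrix()
    y=np.degrees(np.arctan2(M[1,1],M[0,1]))
    print('tcp',np.round(o['tool_pos'],4),'xaxis',np.round(M[:,0],3),'yaw_y',round(y,2),'q',np.round(o['q'],2),'F',np.round(o['contact_force'],1),'op',round(o['opening'],4),'t',round(o['t'],2))
    s=M.T@(np.array(p)-o['tool_pos'])/0.04
    t=0
    if yaw_deg is not None:
        dy=(yaw_deg-y+90)%180-90
        t=-dy/5  # tool x down: positive turn about x = negative yaw
    print('shift',np.round(s,3),'turn',round(t,3))
E
python3 -c "
from g import *
go([.44,-.09,.2],117.7)"
```

```text
tcp [0.179  0.5982 0.1919] xaxis [-0.001 -0.001 -1.   ] yaw_y 73.34 q [ 1.16  0.05  1.61  0.    1.48 -0.12] F [-0.2 -0.7 -0.7] op 0.0853 t 0.15
shift [ -0.18  -14.613  11.185] turn -8.872
```

Call:
{"name": "drive_tool", "arguments": {
  "commands": "-1 -0.2 -7.3 5.6 -4.5;-1 -0.2 -7.3 5.6 -4.5;-1 -0.2 -7.3 5.6 -4.5;-1 -0.2 -7.3 5.6 -4.5;-1 -0.2 -7.3 5.6 -4.5;-1 -0.2 -7.3 5.6 -4.5;-1 -0.2 -7.3 5.6 -4.5;-1 -0.2 -7.3 5.6 -4.5"
}}

```text
t: 0.82
tool_pos: [0.2975, 0.2859, 0.1999]
tool_rot: [-0.081, 1.569, 0.081]
contact_force: [2.1, 0.4, 0.4]
opening: 0.0853
```

```bash
python3 -c "
from g import *
go([.44,-.09,.2],117.7)"
```

```text
tcp [0.2975 0.2859 0.1999] xaxis [ 0. -0. -1.] yaw_y 95.89 q [ 0.58 -0.5   2.07 -0.    1.57 -1.09] F [2.1 0.4 0.4] op 0.0853 t 0.82
shift [-2.000e-03 -9.715e+00  2.580e+00] turn -4.361
```

Call:
{"name": "drive_tool", "arguments": {
  "commands": "-1 0 -7.3 2.5 -4;-1 0 -7.3 2.5 -4;-1 0 -7.3 2.5 -4;-1 0 -7.3 2.5 -4;-1 0 -7.3 2.5 -4;-1 0 -7.3 2.5 -4;-1 0 -7.3 2.5 -4;-1 0 -7.3 2.5 -4"
}}

```text
t: 1.48
tool_pos: [0.4267, 0.006, 0.2001]
tool_rot: [-0.353, 1.541, 0.353]
contact_force: [-0.3, 0.4, 1.4]
opening: 0.0855
```

```bash
python3 -c "
from g import *
go([.44,-.09,.2],117.7)"
```

```text
tcp [0.4267 0.006  0.2001] xaxis [ 0.001  0.    -1.   ] yaw_y 115.81 q [-0.16 -0.46  2.04  0.    1.56 -2.18] F [-0.3  0.4  1.4] op 0.0855 t 1.48
shift [ 2.000e-03 -2.305e+00 -7.440e-01] turn -0.379
```

Call:
{"name": "drive_tool", "arguments": {
  "commands": "-1 0 -2.3 -0.7 -0.4;-1 0 -2.3 -0.7 -0.4;-1 0 -2.3 -0.7 -0.4;-1 0 -2.3 -0.7 -0.4;-1 0 -2.3 -0.7 -0.4"
}}

```text
t: 1.9
tool_pos: [0.441, -0.0872, 0.1997]
tool_rot: [-0.379, 1.538, 0.38]
contact_force: [0.4, 0.5, -0.3]
opening: 0.0854
```

```bash
python3 -c "
from g import *
go([.4676,-.112,.12],117.7)
snap('wrist','w1')
print(ctrl.camera_info('wrist')['T'])"
```

```text
tcp [ 0.441  -0.0872  0.1997] xaxis [-0.001  0.001 -1.   ] yaw_y 117.73 q [-0.36 -0.39  1.99  0.    1.54 -2.42] F [ 0.4  0.5 -0.3] op 0.0854 t 1.9
shift [ 1.991 -0.86   0.302] turn 0.006
[[-0.46710894  0.85073043  0.24097089  0.38057513]
 [ 0.88419857  0.44897741  0.12888823 -0.11956627]
 [ 0.00145865  0.27327096 -0.96193599  0.3813158 ]
 [ 0.          0.          0.          1.        ]]
```

View pics/w1.png

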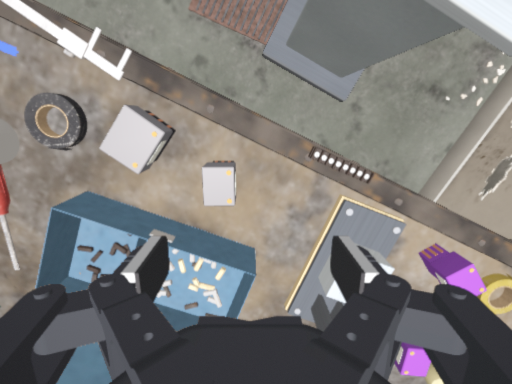

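Run:
```python
from m import *
print(rect('w1',(190,150,250,222),(0,0,130),(179,60,255),.07,'b1'))
im,d,i=load('w1');print(im[187,219],im[165,219])
cv2.imwrite('pics/b2.png',cv2.resize(im[90:230,90:270],None,fx=4,fy=4))
P=pts(i,d);print(np.nanmedian(P[180:195,210:228],axis=(0,1)))
```

```text
((470.047119140625, -114.08522033691406), (87.64974212646484, 73.25019073486328), 27.708189010620117)
[221 218 222] [114 111 114]
[ 0.46992776 -0.11391419  0.07046521]
```

View pics/b1.png

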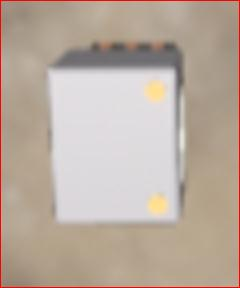

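View pics/b2.png

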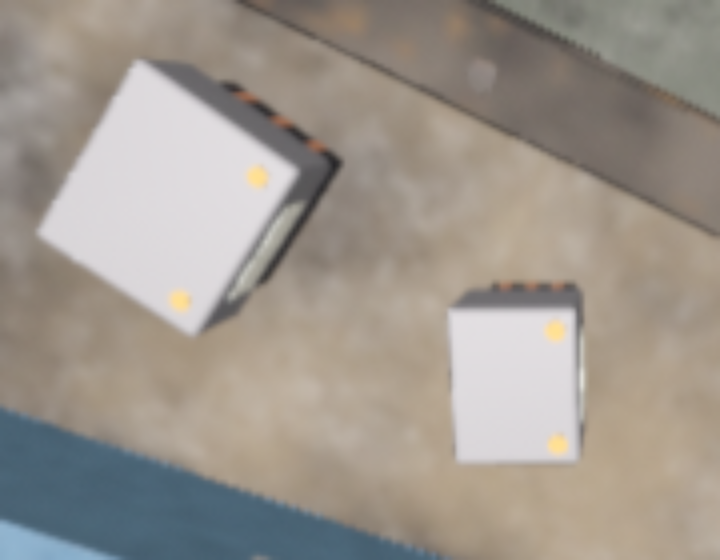

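Run:
```python
from m import *
r=rect('w1',(190,150,250,222),(0,0,185),(179,25,255),.07,'b1');print(r)
r=rect('w1',(190,150,250,222),(0,0,170),(179,255,255),.07,'b1');print(r)
from g import *
o=ctrl.get_obs();print(ctrl.camera_info('wrist')['T'][:3,3])
```

```text
((469.5859680175781, -113.73747253417969), (46.73899841308594, 39.79370880126953), 27.750850677490234)
((469.89837646484375, -113.75586700439453), (87.6502914428711, 72.47618865966797), 27.742599487304688)
[ 0.38057513 -0.11956627  0.3813158 ]
```

View pics/b1.png

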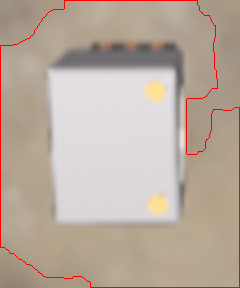

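```bash
python3 -c "
from g import *
go([.4696,-.1137,.1],117.9)
go([.4696,-.1137,.037],117.9)"
```

```text
tcp [ 0.441  -0.0865  0.1998] xaxis [-0.001  0.001 -1.   ] yaw_y 117.82 q [-0.36 -0.39  1.99  0.    1.54 -2.42] F [ 0.3  0.8 -0.4] op 0.0856 t 1.95
shift [ 2.493 -0.939  0.315] turn -0.016
tcp [ 0.441  -0.0865  0.1998] xaxis [-0.001  0.001 -1.   ] yaw_y 117.82 q [-0.36 -0.39  1.99  0.    1.54 -2.42] F [ 0.3  0.8 -0.4] op 0.0856 t 1.95
shift [ 4.068 -0.94   0.316] turn -0.016
```

Call:
{"name": "drive_tool", "arguments": {
  "commands": "-1 0.6 -0.94 0.31 0;-1 1.4 -0.94 0.31 0;-1 2.2 -0.94 0.31 0;-1 2.49 -0.94 0.31 0;-1 2.49 -0.94 0.31 0;-1 2.49 -0.94 0.31 0"
}}

```text
t: 2.45
tool_pos: [0.4698, -0.1133, 0.1009]
tool_rot: [-0.382, 1.537, 0.383]
contact_force: [1.2, 0.9, 0.7]
opening: 0.0852
```

```bash
python3 -c "
from g import *
go([.4696,-.1137,.037],117.9)
snap('wrist','w2')"
```

```text
tcp [ 0.4698 -0.1133  0.1009] xaxis [-0.  0. -1.] yaw_y 117.94 q [-0.39 -0.22  2.03  0.    1.34 -2.45] F [1.2 0.9 0.7] op 0.0852 t 2.45
shift [ 1.597 -0.008 -0.009] turn 0.008
```

View pics/w2.png

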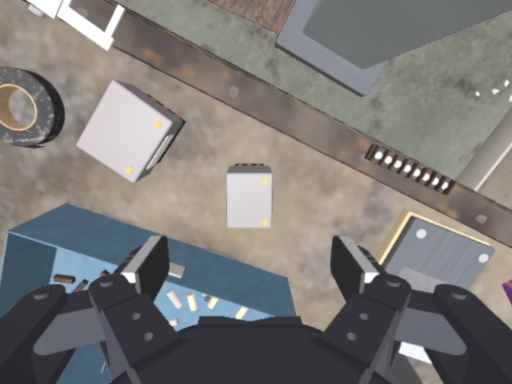

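Call:
{"name": "drive_tool", "arguments": {
  "commands": "-1 0.5 0 0 0;-1 1 0 0 0;-1 1.4 0 0 0;-1 1.6 0 0 0;-1 1.6 0 0 0;-1 1.6 0 0 0"
}}

```text
t: 3.0
tool_pos: [0.4709, -0.1146, 0.0382]
tool_rot: [-0.382, 1.535, 0.38]
contact_force: [1.1, -0.1, 0.4]
opening: 0.0854
```

```bash
python3 -c "
from g import *
go([.4696,-.1137,.037],117.9)"
```

```text
tcp [ 0.4709 -0.1146  0.0382] xaxis [ 0.002 -0.001 -1.   ] yaw_y 117.86 q [-0.39 -0.14  2.07  0.    1.21 -2.45] F [ 1.1 -0.1  0.4] op 0.0854 t 3.0
shift [ 0.03   0.036 -0.019] turn -0.008
```

Call:
{"name": "drive_tool", "arguments": {
  "commands": "1 0 0 0 0;1 0 0 0 0;1 0 0 0 0;1 0 0 0 0;1 0 0 0 0;1 0 0 0 0;1 0 0 0 0;1 0 0 0 0",
  "newtons": 35
}}

```text
t: 3.67
tool_pos: [0.4698, -0.1143, 0.0365]
tool_rot: [-0.381, 1.537, 0.381]
contact_force: [-0.4, -0.3, -1.2]
opening: -0.0
```

```bash
python3 -c "
from g import *
go([.4696,-.1137,.037],117.9)
snap('wrist','w3')"
```

```text
tcp [ 0.4698 -0.1143  0.0365] xaxis [-0.  0. -1.] yaw_y 117.84 q [-0.39 -0.14  2.07 -0.    1.21 -2.45] F [-0.4 -0.3 -1.2] op -0.0 t 3.67
shift [-0.013  0.016  0.004] turn -0.013
```

View pics/w3.png

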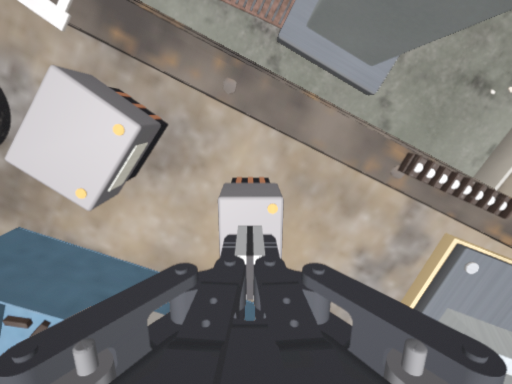

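Run:
```python
from m import *
for f,b in (('w2',(215,155,285,235)),('w3',(205,170,295,262))):
    print(f,rect(f,b,(0,0,185),(179,25,255),.07,'c_'+f))
    im,d,i=load(f);P=pts(i,d)
    print(np.nanmedian(P[195:220,235:262],axis=(0,1)), P[250,250],P[235,250],d[250,250])
    T=i['T'];K=i['K']
    for p in ([.4698,-.1143,.0365],[.4698,-.1143,.0552],[.4698,-.1143,.09]):
        q=T[:3,:3].T@(np.array(p)-T[:3,3]);print(p,K[0,0]*q[0]/q[2]+K[0,2],K[1,1]*q[1]/q[2]+K[1,2])
```

```text
w2 ((469.84649658203125, -114.8666763305664), (46.85215759277344, 37.01319885253906), 27.93840980529785)
[ 0.47449353 -0.1130813   0.07051473] [ 5.41260011e-01 -7.53958439e-02 -4.10451001e-04] [ 0.524303  -0.0844126  0.0005355] 0.3129775
[0.4698, -0.1143, 0.0365] 249.2445433663235 190.4563167021881
[0.4698, -0.1143, 0.0552] 249.24630521575799 196.20562096796945
[0.4698, -0.1143, 0.09] 249.250412001574 209.60697113371145
w3 ((463.6177978515625, -118.05093383789062), (33.188194274902344, 36.756858825683594), 27.877208709716797)
[ 0.45460732 -0.12421191  0.07034615] [ 0.46085815 -0.11971697  0.10753906] [ 0.46072672 -0.11974375  0.09199786] 0.12226996
[0.4698, -0.1143, 0.0365] 250.60744963079753 215.41170476205735
[0.4698, -0.1143, 0.0552] 250.74014663646238 225.74642503704516
[0.4698, -0.1143, 0.09] 251.0765880276739 251.94918409462684
```

Run:
```python
from h import *
im,d,i=snap('scene','s1')
cv2.imwrite('pics/s1c.png',cv2.resize(im[170:280,240:370],None,fx=5,fy=5))
```

```text
(no output)
```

View pics/s1c.png

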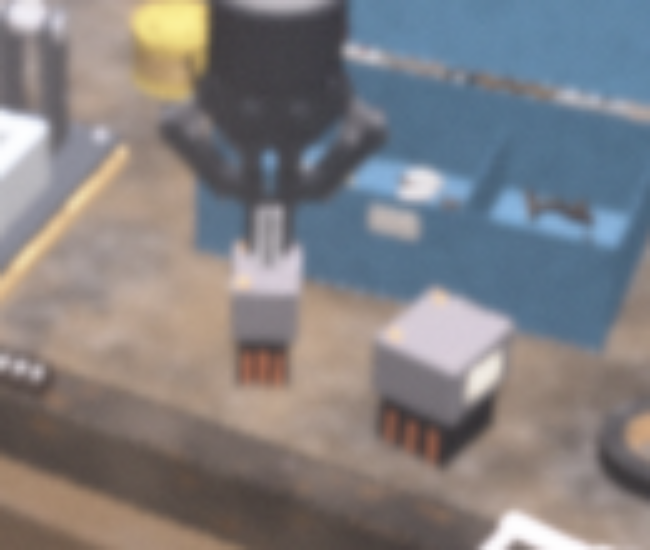

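Run:
```python
from h import *
im,d,i=load('w3');P=pts(i,d)
for v in range(195,330,8): print(v,np.round(P[v,250],3),np.round(P[v,244],3),im[v,250])
im,d,i=load('s1');P=pts(i,d)
for v in range(205,240,3): print(v,np.round(P[v,294],3),im[v,294])
cv2.imwrite('pics/w3c.png',cv2.resize(load('w3')[0][160:330,170:340],None,fx=3.5,fy=3.5))
```

```text
195 [ 0.449 -0.126  0.067] [ 0.45  -0.129  0.068] [118 116 118]
203 [ 0.452 -0.124  0.07 ] [ 0.454 -0.127  0.07 ] [222 218 222]
211 [ 0.456 -0.122  0.071] [ 0.457 -0.125  0.072] [221 217 221]
219 [ 0.461 -0.12   0.071] [ 0.462 -0.123  0.07 ] [219 216 220]
227 [ 0.46  -0.12   0.083] [ 0.462 -0.123  0.082] [48 48 47]
235 [ 0.461 -0.12   0.092] [ 0.462 -0.123  0.093] [50 48 47]
243 [ 0.46  -0.12   0.102] [ 0.461 -0.123  0.102] [50 48 48]
251 [ 0.461 -0.12   0.109] [ 0.462 -0.122  0.108] [50 48 48]
259 [ 0.462 -0.119  0.112] [ 0.463 -0.121  0.113] [119 117 118]
267 [ 0.466 -0.117  0.112] [ 0.461 -0.122  0.123] [117 115 117]
275 [ 0.469 -0.115  0.112] [ 0.465 -0.12   0.122] [117 114 117]
283 [ 0.473 -0.114  0.113] [ 0.468 -0.119  0.122] [118 115 116]
291 [ 0.476 -0.112  0.113] [ 0.471 -0.117  0.123] [116 114 116]
299 [ 0.48  -0.11   0.114] [ 0.474 -0.115  0.123] [122 126 132]
307 [ 0.557 -0.069  0.009] [ 0.478 -0.113  0.122] [120 103  77]
315 [ 0.557 -0.069  0.02 ] [ 0.481 -0.112  0.124] [119 102  76]
323 [ 0.461 -0.12   0.152] [ 0.463 -0.121  0.15 ] [58 53 51]
205 [ 0.56  -0.071  0.066] [120 102  85]
208 [ 0.557 -0.073  0.058] [101  89  81]
211 [ 0.468 -0.118  0.112] [139 133 137]
214 [ 0.462 -0.121  0.106] [151 147 150]
217 [ 0.46  -0.123  0.098] [161 155 161]
220 [ 0.462 -0.122  0.087] [163 158 163]
223 [ 0.464 -0.122  0.075] [188 180 187]
226 [ 0.459 -0.124  0.069] [215 204 214]
229 [ 0.451 -0.129  0.065] [154 146 154]
232 [ 0.45  -0.13   0.056] [133 127 133]
235 [ 0.449 -0.13   0.046] [130 125 131]
238 [ 0.453 -0.129  0.033] [91 88 93]
```

View pics/w3c.png

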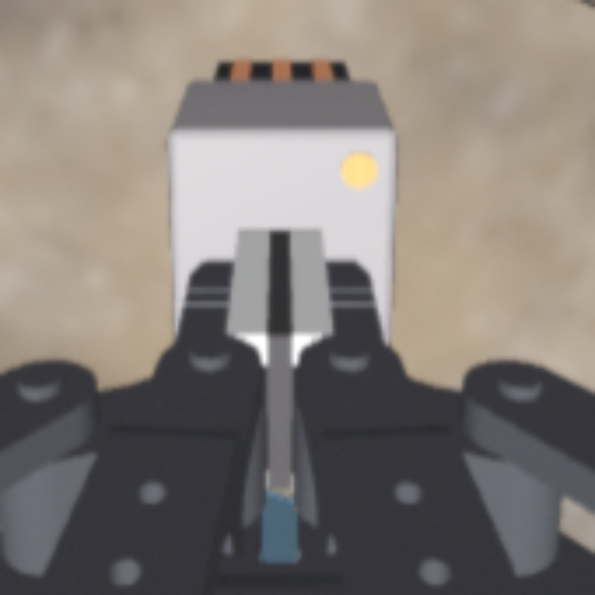

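Run:
```python
from h import *
def ray(i,uv):
    s=slopes(i,uv)[0];T=i['T'];r=T[:3,:3]@np.r_[s,1];return T[:3,3],r/np.linalg.norm(r)
a=ray(load('w3')[2],(250,225.7));b=ray(load('s1')[2],(294,223))
A=np.c_[a[1],-b[1]];t=np.linalg.lstsq(A,b[0]-a[0],rcond=None)[0]
print(a[0]+a[1]*t[0],b[0]+b[1]*t[1])
im=load('s1')[0];cv2.imwrite('pics/s1d.png',cv2.resize(im[195:250,270:320],None,fx=10,fy=10,interpolation=cv2.INTER_CUBIC))
```

```text
[ 0.4625278  -0.1187443   0.07520362] [ 0.46390643 -0.12157164  0.0751519 ]
```

View pics/s1d.png

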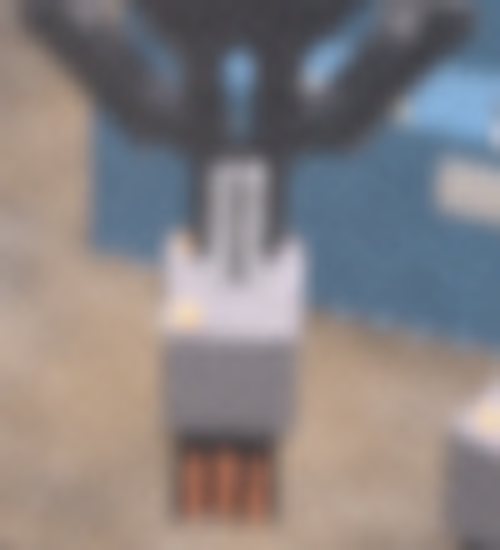

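Call:
{"name": "drive_tool", "arguments": {
  "commands": "-1 0 0 0 0;-1 0 0 0 0;-1 0 0 0 0;-1 0 0 0 0;-1 0 0 0 0;-1 0 0 0 0;-1 0 0 0 0;-1 0 0 0 0"
}}

```text
t: 4.43
tool_pos: [0.4698, -0.1144, 0.0365]
tool_rot: [-0.381, 1.537, 0.381]
contact_force: [-0.4, -1.7, 0.3]
opening: 0.0859
```

```bash
python3 -c "
from g import *
go([.4698,-.1142,-.001],117.9)
snap('wrist','w4')
from m import *
print(rect('w4',(205,170,295,300),(0,0,185),(179,25,255),.07,'c4'))"
```

```text
tcp [ 0.4698 -0.1144  0.0365] xaxis [ 0. -0. -1.] yaw_y 117.84 q [-0.39 -0.14  2.07  0.    1.21 -2.45] F [-0.4 -1.7  0.3] op 0.0859 t 4.43
shift [0.938 0.004 0.001] turn -0.012
((469.7870788574219, -114.82920837402344), (46.98495101928711, 36.857391357421875), 27.85480308532715)
```

View pics/w4.png

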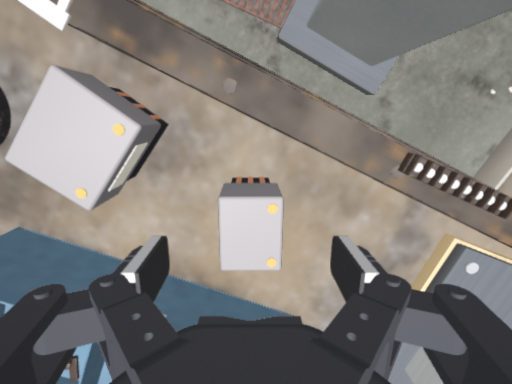

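Call:
{"name": "drive_tool", "arguments": {
  "commands": "-1 0.3 0 0 0;-1 0.6 0 0 0;-1 0.9 0 0 0;-1 0.94 0 0 0;-1 0.94 0 0 0;-1 0.94 0 0 0"
}}

```text
t: 4.98
tool_pos: [0.4695, -0.1142, -0.0016]
tool_rot: [-0.38, 1.538, 0.382]
contact_force: [0.7, -0.4, 0.3]
opening: 0.0857
```

Call:
{"name": "drive_tool", "arguments": {
  "commands": "1 0 0 0 0;1 0 0 0 0;1 0 0 0 0;1 0 0 0 0;1 0 0 0 0;1 0 0 0 0;1 0 0 0 0;1 0 0 0 0",
  "newtons": 35
}}

```text
t: 5.65
tool_pos: [0.4702, -0.1145, -0.0005]
tool_rot: [-0.381, 1.536, 0.381]
contact_force: [-0.7, 0.1, 4.0]
opening: 0.0376
```

```bash
python3 -c "
from g import *
go([.4698,-.1142,.13],117.9)
snap('wrist','w5');snap('scene','s2')
im=load('s2')[0];cv2.imwrite('pics/s2d.png',cv2.resize(im[180:260,260:330],None,fx=7,fy=7,interpolation=cv2.INTER_CUBIC))
"
```

```text
tcp [ 0.4702 -0.1145 -0.0005] xaxis [ 0.001 -0.    -1.   ] yaw_y 117.84 q [-0.39 -0.08  2.09  0.    1.13 -2.45] F [-0.7  0.1  4. ] op 0.0376 t 5.65
shift [-3.262  0.009 -0.005] turn -0.012
```

View pics/w5.png

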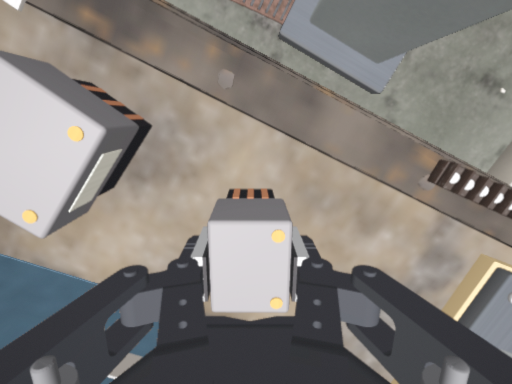

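View pics/s2d.png

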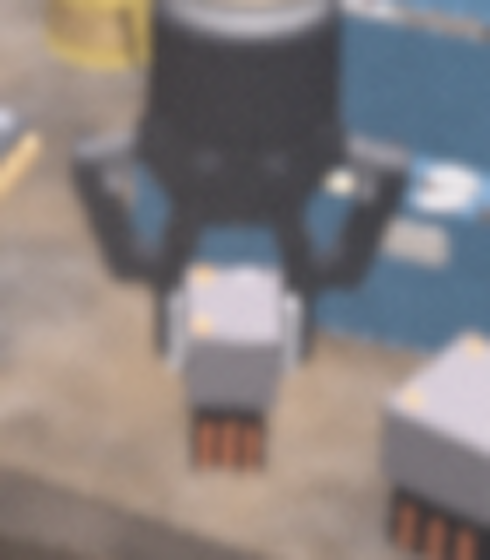

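Call:
{"name": "drive_tool", "arguments": {
  "commands": "1 -0.5 0 0 0;1 -1 0 0 0;1 -1.8 0 0 0;1 -2.6 0 0 0;1 -3.4 0 0 0;1 -3.8 0 0 0;1 -3.8 0 0 0;1 -3.8 0 0 0"
}}

```text
t: 6.42
tool_pos: [0.4698, -0.1144, 0.1506]
tool_rot: [-0.381, 1.537, 0.381]
contact_force: [-0.0, 0.4, -1.4]
opening: 0.0376
```

```bash
python3 -c "
from g import *
go([.52,-.02,.15],96.1)
"
```

```text
tcp [ 0.4698 -0.1144  0.1506] xaxis [ 0. -0. -1.] yaw_y 117.84 q [-0.39 -0.27  1.98 -0.    1.43 -2.45] F [-0.   0.4 -1.4] op 0.0376 t 6.42
shift [0.014 1.501 2.212] turn 4.348
```

Call:
{"name": "drive_tool", "arguments": {
  "commands": "1 0 1.5 2.2 4.35;1 0 1.5 2.2 4.35;1 0 1.5 2.2 4.35;1 0 1.5 2.2 4.35;1 0 1.5 2.2 4.35;1 0 1.5 2.2 4.35;1 0 1.5 2.2 4.35"
}}

```text
t: 7.0
tool_pos: [0.5183, -0.0206, 0.1488]
tool_rot: [-0.083, 1.573, 0.084]
contact_force: [-0.5, -0.7, -1.9]
opening: 0.0375
```

```bash
python3 -c "
from g import *
go([.52,-.02,.15],96.1)
snap('wrist','w6')
"
```

```text
tcp [ 0.5183 -0.0206  0.1488] xaxis [-0.003  0.    -1.   ] yaw_y 96.1 q [-0.18 -0.17  1.9  -0.    1.41 -1.86] F [-0.5 -0.7 -1.9] op 0.0375 t 7.0
shift [-0.029  0.009  0.044] turn 0.001
```

View pics/w6.png

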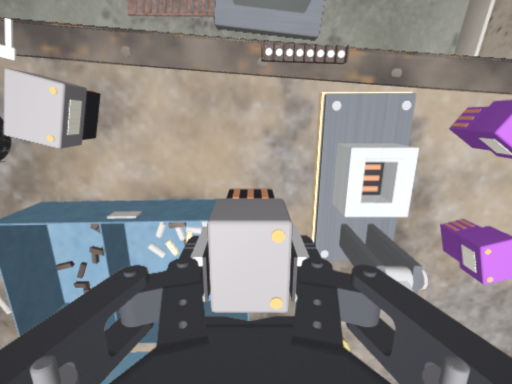

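Run:
```python
from m import *
im,d,i=load('w6');P=pts(i,d)
print('rim z',np.nanmedian(P[205:213,365:400,2]),np.nanmedian(P[150:157,365:405,2]),'plate',np.nanmedian(P[115:140,340:395,2]),'bench',np.nanmedian(P[100:180,260:300,2]),'bed',np.nanmedian(P[165:190,368:378,2]),'mod',np.nanmedian(P[230:280,225:270],axis=(0,1)))
for x in (345,355,385,412): print(im[180,x])
zr=np.nanmedian(P[205:213,365:400,2])
for z in (zr,.068):print(rect('w6',(325,135,430,230),(0,0,225),(179,40,255),z,'d1'))
print(rect('w6',(200,195,300,320),(0,0,185),(179,25,255),.2195,'d2'))
a=cv2.imread('pics/d1.png');b=cv2.imread('pics/d2.png')
o=np.zeros((max(a.shape[0],b.shape[0]),a.shape[1]+b.shape[1],3),np.uint8);o[:a.shape[0],:a.shape[1]]=a;o[:b.shape[0],a.shape[1]:]=b;cv2.imwrite('pics/d.png',cv2.resize(o,None,fx=.9,fy=.9))
```

```text
rim z 0.06788218485559044 0.06782952745923759 plate 0.023873243724297 bench -1.2042236962162e-05 bed 0.042797438314727376 mod [ 0.51083878 -0.02315472  0.21989537]
[163 163 161]
[255 255 253]
[160 161 158]
[255 255 249]
((501.0102844238281, 107.33915710449219), (70.10160827636719, 64.34385681152344), 6.140516757965088)
((500.9877014160156, 107.27816772460938), (70.07015991210938, 64.31497955322266), 6.140504360198975)
((518.275634765625, -22.612485885620117), (46.73673629760742, 39.30086898803711), 6.048803329467773)
```

View pics/d.png

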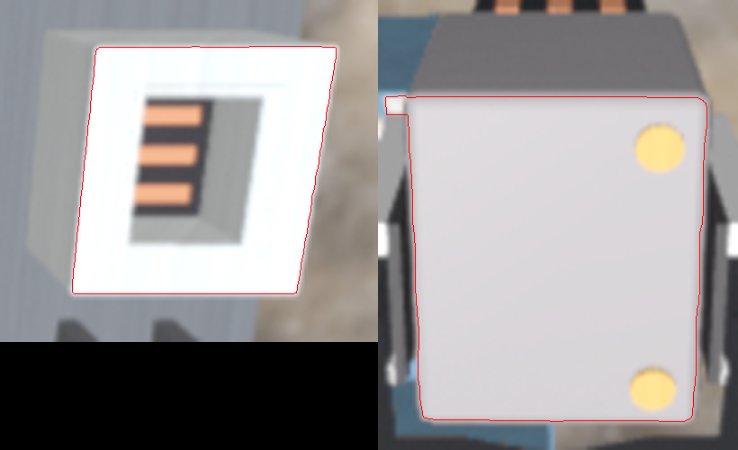

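Run:
```python
from m import *
im,d,i=load('w6')
x0,y0=200,195;S=4
big=cv2.resize(im[195:320,200:300],None,fx=S,fy=S,interpolation=cv2.INTER_CUBIC)
m=cv2.inRange(cv2.cvtColor(big,cv2.COLOR_BGR2HSV),(0,0,185),(179,25,255))
m=cv2.morphologyEx(m,cv2.MORPH_CLOSE,np.ones((61,61)));m=cv2.morphologyEx(m,cv2.MORPH_OPEN,np.ones((61,61)))
c=max(cv2.findContours(m,cv2.RETR_EXTERNAL,cv2.CHAIN_APPROX_NONE)[0],key=cv2.contourArea)[:,0]
W=onplane(i,(c+.5)/S-.5+[x0,y0],.2195)
r=cv2.minAreaRect((W[:,:2]*1000).astype(np.float32));print(r)
M=R.from_rotvec(ctrl.get_obs()['tool_rot']).as_matrix();print(M)
print(M.T@np.array([r[0][0]/1000-.5183,r[0][1]/1000+.0206,0]))
from g import *
go([.501,.109,.15],96.1)
```

```text
((518.1239624023438, -21.364280700683594), (46.492794036865234, 37.25465393066406), 6.09371280670166)
[[-2.40648730e-03 -1.05726094e-01  9.94392378e-01]
 [ 1.88435449e-04  9.94395192e-01  1.05726849e-01]
 [-9.99997087e-01  4.41809094e-04 -2.37307686e-03]]
[ 2.79614666e-07 -7.41385286e-04 -2.55855436e-04]
tcp [ 0.5186 -0.0208  0.1494] xaxis [-0.002  0.    -1.   ] yaw_y 96.07 q [-0.18 -0.17  1.9  -0.    1.41 -1.86] F [ 0.5  0.5 -1.7] op 0.0378 t 7.05
shift [-0.013  3.273 -0.094] turn -0.006
```

Call:
{"name": "drive_tool", "arguments": {
  "commands": "1 0 0.8 0 0;1 0 1.6 -0.05 0;1 0 2.4 -0.09 0;1 0 3 -0.09 0;1 0 3.25 -0.09 0;1 0.5 3.25 -0.09 0;1 1.2 3.25 -0.09 0;1 1.6 3.25 -0.09 0"
}}

```text
t: 7.72
tool_pos: [0.5012, 0.1077, 0.0846]
tool_rot: [-0.084, 1.571, 0.083]
contact_force: [-0.7, -0.4, -2.6]
opening: 0.0377
```

Call:
{"name": "drive_tool", "arguments": {
  "commands": "1 0 0 0 0;1 0 0 0 0;1 0 0 0 0"
}}

```text
t: 7.97
tool_pos: [0.5032, 0.108, 0.0882]
tool_rot: [-0.083, 1.567, 0.083]
contact_force: [0.2, 0.4, -1.2]
opening: 0.0372
```

```bash
python3 -c "
from g import *
go([.501,.108,.07],96.1)
snap('wrist','w7');snap('scene','s3');
im=load('s3')[0];cv2.imwrite('pics/s3d.png',cv2.resize(im[120:240,190:290],None,fx=5,fy=5,interpolation=cv2.INTER_CUBIC))
"
```

```text
tcp [0.5032 0.108  0.0882] xaxis [ 0.002 -0.    -1.   ] yaw_y 96.04 q [ 0.07 -0.13  1.97 -0.    1.3  -1.61] F [ 0.2  0.4 -1.2] op 0.0372 t 7.97
shift [ 0.455  0.005 -0.056] turn -0.012
```

View pics/w7.png

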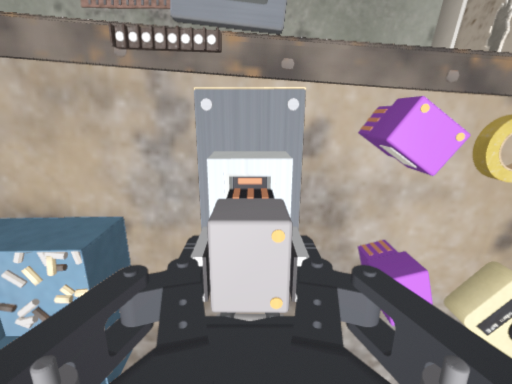

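View pics/s3d.png

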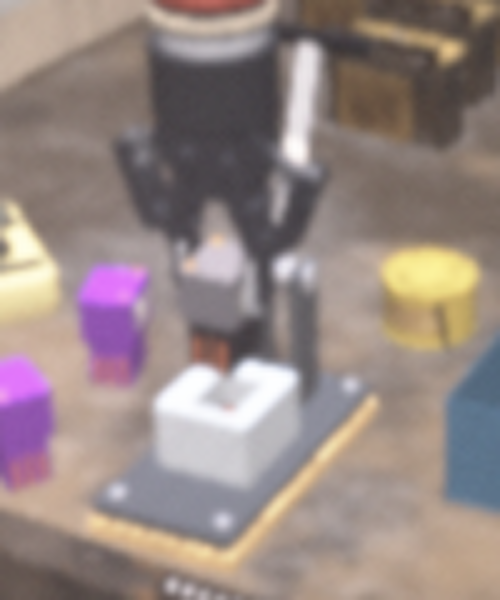

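Run:
```python
from h import *
im,d,i=load('w7')
cv2.imwrite('pics/w7c.png',cv2.resize(im[140:215,195:305],None,fx=7,fy=7,interpolation=cv2.INTER_CUBIC))
for c in (215,225,280,287): print(c,im[150:200:2,c,0])
for c in (250,): print(c,im[150:205,c,0])
print(im[182,200:240,0],im[182,262:300,0])
```

```text
215 [157 170 171 170 197 255 255 255 255 255 255 255 255 255 255 255 255 255
 255 255 255 255 255 255 255]
225 [157 171 170 171 200 255 255 255 255 255 255 255 255 255 255 255 254 255
 255 255 255 255 255 255 211]
280 [160 171 172 174 213 255 255 255 255 255 255 255 255 255 255 255 255 255
 255 255 255 255 255 255 222]
287 [157 162 173 172 214 255 255 255 255 255 255 255 255 255 255 255 255 255
 255 255 255 255 255 255 255]
250 [157 166 172 172 171 171 172 176 211 247 255 255 255 255 255 255 255 255
 255 255 255 255 255 255 254 237 187 118 130 144 145 145 143 131 110  98
  98  96  90  84  83  83  82  82  82  83  86 113 118 112 110 109 111 112
 112]
[159 157 158 156 153 154 154 186 255 255 255 255 255 255 255 255 255 255
 255 255 255 255 255 255 248 254 254 253 245 169 142 141 144 102 105 103
 102 107 133 143] [101  96  95  97 101 152 160 161 191 255 255 255 255 255 255 255 255 255
 255 255 255 255 255 255 255 255 255 255 255 255 184 158 156 155 154 157
 157 156]
```

View pics/w7c.png

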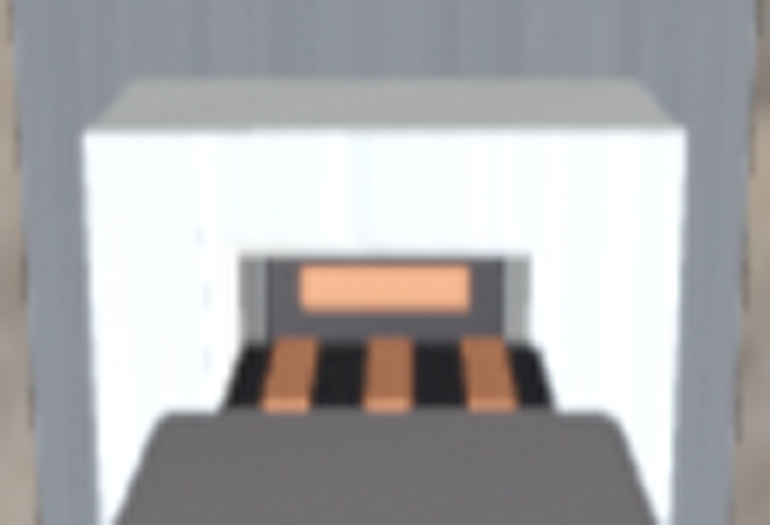

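Run:
```python
from h import *
im,d,i=load('w7')
a=np.radians(6.1);ex=np.array([np.cos(a),np.sin(a)]);ey=np.array([-ex[1],ex[0]])
f=lambda uv,z:(lambda p:np.round([p[:2]@ex,p[:2]@ey],4))(onplane(i,uv,z)[0])
print('front outer',f((250,158.1),.0679),'pocket front',f((250,176.2),.0679))
print('L',f((207.2,182),.0679),'R',f((292.3,182),.0679))
print('pocket L',f((229.3,182),.0679),'R',f((270.2,182),.0679))
zb=.0887
print('plug front L,R',f((229.8,189),zb),f((272.2,189),zb))
t=np.array([.5032,.108]);print('tcp',t@ex,t@ey)
print(ctrl.get_obs()['tool_pos'])
```

```text
front outer [0.4744 0.0538] pocket front [0.4882 0.0538]
L [0.4927 0.0211] R [0.4928 0.0861]
pocket L [0.4927 0.038 ] R [0.4928 0.0692]
plug front L,R [0.4926 0.0398] [0.4926 0.069 ]
tcp 0.5118273731921418 0.05391641726999356
[0.50378108 0.10832472 0.08897694]
```

Call:
{"name": "drive_tool", "arguments": {
  "commands": "1 0 0 0 0;1 0 0 0 0;1 0 0 0 0;1 0 0 0 0"
}}

```text
t: 8.4
tool_pos: [0.5025, 0.1087, 0.0873]
tool_rot: [-0.083, 1.568, 0.083]
contact_force: [0.0, 0.9, -1.5]
opening: 0.0375
```

```bash
python3 -c "
from g import *
go([.501,.108,.07],96.1)
snap('wrist','w8')
im=load('w8')[0]
cv2.imwrite('pics/w8c.png',cv2.resize(im[140:215,195:305],None,fx=7,fy=7,interpolation=cv2.INTER_CUBIC))
print(im[150:205,250,0]);print(im[182,200:240,0],im[182,262:300,0])
go([.501,.108,.07],96.1)
"
```

```text
tcp [0.5025 0.1087 0.0873] xaxis [ 0.001  0.    -1.   ] yaw_y 96.09 q [ 0.07 -0.13  1.97 -0.    1.3  -1.61] F [ 0.   0.9 -1.5] op 0.0375 t 8.4
shift [ 0.433 -0.013 -0.039] turn -0.002
[158 160 167 172 173 173 172 173 174 197 243 255 255 255 255 255 255 255
 255 255 255 255 255 255 255 255 252 211 127 130 144 146 146 143 137 117
 100  97  90  85  85  83  83  82  83  82  87 113 119 112 111 110 111 112
 112]
[158 158 156 153 155 156 188 255 255 255 255 255 255 255 255 255 255 255
 255 255 255 255 255 255 255 254 253 245 169 142 141 143  99 104 103 103
 106 126 144 146] [ 98  98  95  94 151 160 162 190 255 255 255 255 255 255 255 255 255 255
 255 255 255 255 255 255 255 255 255 255 255 195 161 159 157 155 158 159
 157 150]
tcp [0.5024 0.1087 0.0872] xaxis [ 0. -0. -1.] yaw_y 96.1 q [ 0.07 -0.13  1.97 -0.    1.3  -1.61] F [ 0.6 -0.4 -2.2] op 0.0375 t 8.45
shift [ 0.429 -0.014 -0.036] turn -0.001
```

View pics/w8c.png

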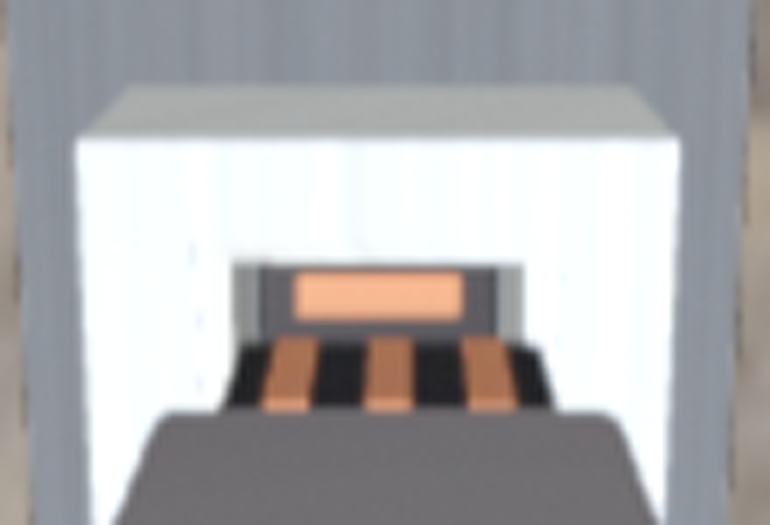

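Run:
```python
from h import *
im,d,i=load('w8')
a=np.radians(6.1);ex=np.array([np.cos(a),np.sin(a)]);ey=np.array([-ex[1],ex[0]])
f=lambda uv,z:(lambda p:np.round([p[:2]@ex,p[:2]@ey],4))(onplane(i,uv,z)[0])
print('front outer',f((250,159.3),.0679),'pocket front',f((250,177.2),.0679))
print('L',f((206.2,182),.0679),'R',f((291.2,182),.0679))
print('plug front L,R',f((229.8,189),.0878),f((272.2,189),.0878))
t=np.array([.5025,.1087]);print('tcp',t@ex,t@ey)
```

```text
front outer [0.4745 0.0545] pocket front [0.4881 0.0545]
L [0.4918 0.0212] R [0.4918 0.0858]
plug front L,R [0.4919 0.0405] [0.4919 0.0698]
tcp 0.5112057214811838 0.05468683868082217
```

Call:
{"name": "drive_tool", "arguments": {
  "commands": "1 0 -0.04 -0.06 0;1 0 -0.04 -0.06 0;1 0.2 -0.04 -0.06 0;1 0.4 -0.04 -0.06 0;1 0.5 -0.04 -0.06 0;1 0.5 -0.04 -0.06 0;1 0.5 -0.04 -0.06 0"
}}

```text
t: 9.03
tool_pos: [0.5, 0.1069, 0.0665]
tool_rot: [-0.083, 1.57, 0.084]
contact_force: [0.4, -0.0, -0.6]
opening: 0.0374
```

```bash
python3 -c "
from g import *
go([.5002,.107,.06],96.1)
im,d,i=snap('wrist','w9')
cv2.imwrite('pics/w9c.png',cv2.resize(im[140:225,195:305],None,fx=7,fy=7,interpolation=cv2.INTER_CUBIC))
go([.5002,.107,.06],96.1)
"
```

```text
tcp [0.5    0.1069 0.0665] xaxis [-0.  0. -1.] yaw_y 96.09 q [ 0.06 -0.11  1.99  0.    1.26 -1.61] F [ 0.4 -0.  -0.6] op 0.0374 t 9.03
shift [0.163 0.002 0.005] turn -0.002
tcp [0.5    0.1068 0.0666] xaxis [-0. -0. -1.] yaw_y 96.09 q [ 0.06 -0.11  1.99  0.    1.26 -1.61] F [ 0.8 -0.1 -1.4] op 0.0373 t 9.08
shift [0.164 0.003 0.005] turn -0.002
```

View pics/w9c.png

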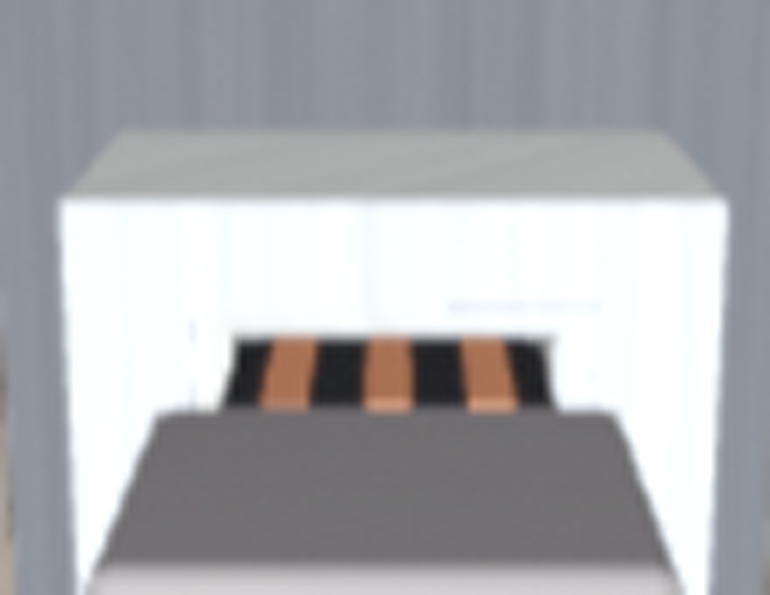

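Call:
{"name": "drive_tool", "arguments": {
  "commands": "1 0.06 0 0 0;1 0.12 0 0 0;1 0.18 0 0 0;1 0.24 0 0 0;1 0.24 0 0 0;1 0.24 0 0 0"
}}

```text
t: 9.58
tool_pos: [0.5004, 0.1068, 0.057]
tool_rot: [-0.083, 1.568, 0.083]
contact_force: [3.9, 0.5, -3.6]
opening: 0.0376
```

```bash
python3 -c "
from g import *
go([.5002,.107,.0435],96.1)
print(ctrl.get_obs()['wrist_torque'])
"
```

```text
tcp [0.5004 0.1068 0.057 ] xaxis [ 0.001  0.    -1.   ] yaw_y 96.09 q [ 0.06 -0.09  1.99  0.    1.24 -1.61] F [ 3.9  0.5 -3.6] op 0.0376 t 9.58
shift [ 0.337  0.005 -0.005] turn -0.003
[ 0.1469372  -0.81210782 -0.00422161]
```

Call:
{"name": "drive_tool", "arguments": {
  "commands": "1 0.0 0 0.02 0;1 0.06 0 0.02 0;1 0.12 0 0.02 0;1 0.18 0 0.02 0;1 0.2 0 0.02 0;1 0.2 0 0.02 0"
}}

```text
t: 10.08
tool_pos: [0.5005, 0.1069, 0.0489]
tool_rot: [-0.084, 1.57, 0.083]
contact_force: [1.8, -0.2, -2.1]
opening: 0.0373
```

```bash
python3 -c "
from g import *
go([.5002,.107,.0435],96.1)
"
```

```text
tcp [0.5005 0.1069 0.0489] xaxis [-0.001 -0.    -1.   ] yaw_y 96.09 q [ 0.06 -0.08  2.   -0.    1.23 -1.61] F [ 1.8 -0.2 -2.1] op 0.0373 t 10.08
shift [ 0.135  0.003 -0.008] turn -0.002
```

Good, in the pocket. Down the last few mm gently.

Call:
{"name": "drive_tool", "arguments": {
  "commands": "1 0.03 0 0.01 0;1 0.06 0 0.01 0;1 0.08 0 0.01 0;1 0.1 0 0.01 0;1 0.1 0 0.01 0"
}}

```text
t: 10.5
tool_pos: [0.5008, 0.1069, 0.045]
tool_rot: [-0.083, 1.57, 0.083]
contact_force: [0.8, -0.2, -1.5]
opening: 0.0376
```

Call:
{"name": "drive_tool", "arguments": {
  "commands": "1 0.01 0 0 0;1 0.025 0 0 0;1 0.025 0 0 0"
}}

```text
t: 10.75
tool_pos: [0.5012, 0.107, 0.0443]
tool_rot: [-0.083, 1.569, 0.083]
contact_force: [-0.3, 0.3, -2.6]
opening: 0.0375
```

```bash
python3 -c "
from g import *
go([.5002,.107,.0435],96.1)
"
```

```text
tcp [0.5012 0.107  0.0443] xaxis [-0. -0. -1.] yaw_y 96.09 q [ 0.06 -0.07  2.    0.    1.22 -1.61] F [-0.3  0.3 -2.6] op 0.0375 t 10.75
shift [ 0.019  0.004 -0.024] turn -0.002
```

Call:
{"name": "drive_tool", "arguments": {
  "commands": "1 0.012 0 -0.01 0;1 0.025 0 -0.01 0;1 0.025 0 -0.01 0"
}}

```text
t: 11.0
tool_pos: [0.5008, 0.1069, 0.0433]
tool_rot: [-0.083, 1.569, 0.083]
contact_force: [0.2, 0.1, -1.4]
opening: 0.0377
```

```bash
python3 -c "
from g import *
go([.5002,.107,.0435],96.1)
im,d,i=snap('wrist','w10')
cv2.imwrite('pics/w10c.png',cv2.resize(im[140:225,195:305],None,fx=7,fy=7,interpolation=cv2.INTER_CUBIC))
"
```

```text
tcp [0.5008 0.1069 0.0433] xaxis [-0. -0. -1.] yaw_y 96.09 q [ 0.06 -0.07  2.   -0.    1.22 -1.61] F [ 0.2  0.1 -1.4] op 0.0377 t 11.0
shift [-0.006  0.004 -0.014] turn -0.002
```

View pics/w10c.png

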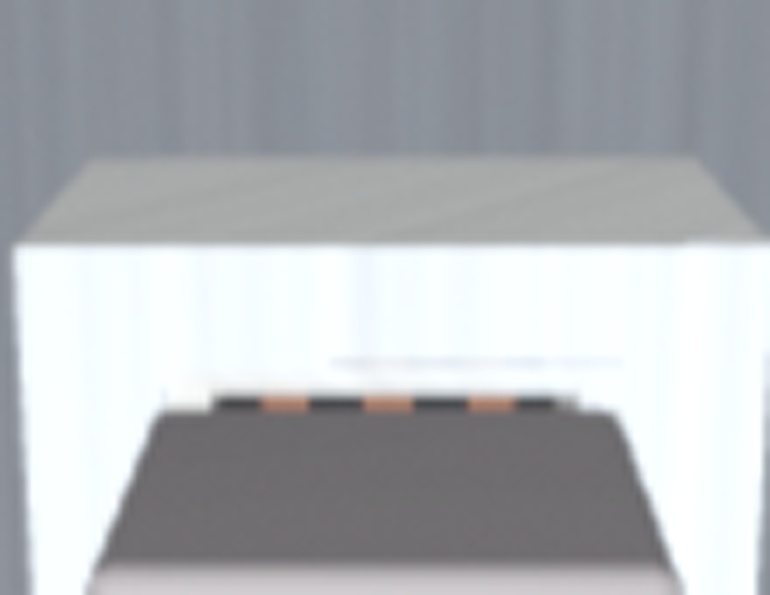

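Call:
{"name": "drive_tool", "arguments": {
  "commands": "1 0.015 0 0 0;1 0.02 0 0 0;1 0.02 0 0 0"
}}

```text
t: 11.3
tool_pos: [0.5008, 0.1069, 0.0425]
tool_rot: [-0.083, 1.569, 0.083]
contact_force: [-0.0, -0.9, -1.2]
opening: 0.0374
```

Call:
{"name": "drive_tool", "arguments": {
  "commands": "1 0.015 0 0 0;1 0.02 0 0 0;1 0.02 0 0 0"
}}

```text
t: 11.55
tool_pos: [0.5008, 0.1069, 0.0416]
tool_rot: [-0.083, 1.569, 0.083]
contact_force: [0.0, 0.0, -1.8]
opening: 0.0377
```

Call:
{"name": "drive_tool", "arguments": {
  "commands": "1 0.015 0 0 0;1 0.02 0 0 0;1 0.02 0 0 0"
}}

```text
t: 11.8
tool_pos: [0.5009, 0.1069, 0.0415]
tool_rot: [-0.083, 1.569, 0.083]
contact_force: [-2.6, 0.1, 3.1]
opening: 0.0375
```

Call:
{"name": "drive_tool", "arguments": {
  "commands": "1 0.015 0 0 0;1 0.02 0 0 0;1 0.02 0 0 0"
}}

```text
t: 12.05
tool_pos: [0.501, 0.107, 0.0415]
tool_rot: [-0.084, 1.569, 0.084]
contact_force: [-4.2, -0.4, 7.3]
opening: 0.0378
```

Call:
{"name": "drive_tool", "arguments": {
  "commands": "1 -0.02 0 0 0;0.2 -0.02 0 0 0;-0.2 -0.02 0 0 0;-0.6 -0.02 0 0 0;-1 -0.02 0 0 0;-1 -0.02 0 0 0;-1 -0.02 0 0 0;-1 -0.02 0 0 0"
}}

```text
t: 12.72
tool_pos: [0.5008, 0.1069, 0.0409]
tool_rot: [-0.083, 1.569, 0.083]
contact_force: [-0.6, 0.9, 0.2]
opening: 0.0855
```

```bash
python3 -c "
from g import *
go([.5002,.107,.2],96.1)
im,d,i=snap('wrist','w11')
snap('scene','s4')
cv2.imwrite('pics/s4c.png',cv2.resize(load('s4')[0][120:240,190:290],None,fx=5,fy=5,interpolation=cv2.INTER_CUBIC))
"
```

```text
tcp [0.5008 0.1069 0.0409] xaxis [-0.  0. -1.] yaw_y 96.09 q [ 0.06 -0.07  2.    0.    1.21 -1.61] F [-0.6  0.9  0.2] op 0.0855 t 12.72
shift [-3.979  0.004 -0.016] turn -0.003
```

View pics/w11.png

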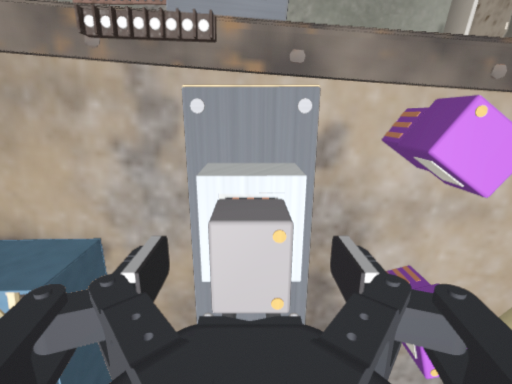

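View pics/s4c.png

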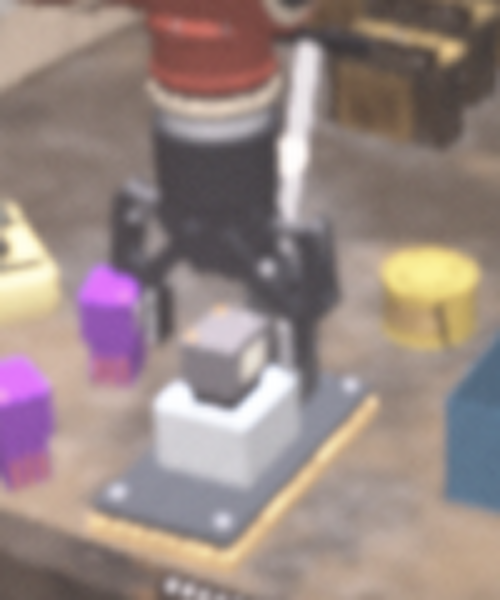

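Call:
{"name": "drive_tool", "arguments": {
  "commands": "-1 -0.6 0 0 0;-1 -1.3 0 0 0;-1 -2.1 0 0 0;-1 -3 0 0 0;-1 -4 0 0 0;-1 -5 0 0 0;-1 -5.8 0 0 0;-1 -5.8 0 0 0"
}}

```text
t: 13.48
tool_pos: [0.5044, 0.1072, 0.2825]
tool_rot: [-0.083, 1.554, 0.083]
contact_force: [0.0, -0.6, 1.2]
opening: 0.0853
```

```bash
python3 -c "
from g import *
go([.66,.12,.28],96.1)
im,d,i=snap('wrist','w12')
snap('scene','s5');snap('top','t5')
a=cv2.resize(load('s5')[0][100:240,180:290],None,fx=4,fy=4,interpolation=cv2.INTER_CUBIC)
b=cv2.resize(load('t5')[0][130:250,170:270],None,fx=4.5,fy=4.666,interpolation=cv2.INTER_CUBIC)[:560]
cv2.imwrite('pics/st5.png',np.hstack([a,b])[:, :800])
"
```

```text
tcp [0.5044 0.1072 0.2825] xaxis [ 0.015  0.001 -1.   ] yaw_y 96.09 q [ 0.06 -0.26  1.76 -0.    1.63 -1.61] F [ 0.  -0.6  1.2] op 0.0853 t 13.48
shift [ 0.119 -0.094  3.9  ] turn -0.001
```

View pics/w12.png

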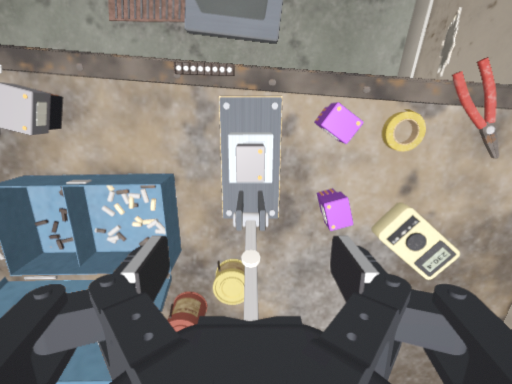

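View pics/st5.png

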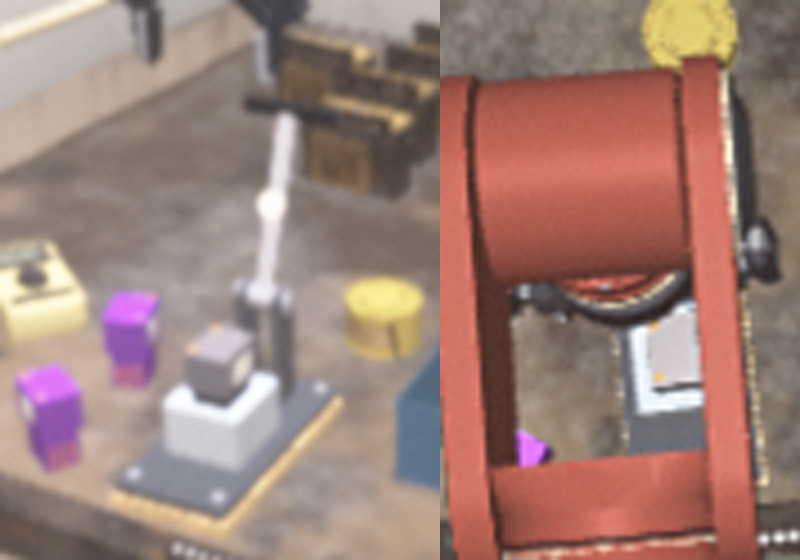

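Run:
```python
from h import *
def ray(i,uv):
    s=slopes(i,uv)[0];T=i['T'];r=T[:3,:3]@np.r_[s,1];return T[:3,3],r/np.linalg.norm(r)
a=ray(load('t0')[2],(213,152));b=ray(load('s5')[2],(252.5,127))
A=np.c_[a[1],-b[1]];t=np.linalg.lstsq(A,b[0]-a[0],rcond=None)[0]
print(a[0]+a[1]*t[0],b[0]+b[1]*t[1])
im,d,i=load('t0');P=pts(i,d)
m=(P[140:165,190:235,2]>.2);q=P[140:165,190:235][m];print(len(q),np.median(q,0),q.min(0),q.max(0))
im,d,i=load('s5');P=pts(i,d)
Q=P[110:160,235:275].reshape(-1,3);Q=Q[(Q[:,2]>.15)&(abs(Q[:,0]-.6)<.08)&(abs(Q[:,1]-.12)<.06)&(Q[:,2]<.29)]
h=[(z,np.round(np.median(Q[abs(Q[:,2]-z)<.01],0),3),(abs(Q[:,2]-z)<.01).sum()) for z in (.16,.18,.2,.22,.24,.26,.27)]
print(*h,sep='\n')
```

```text
[0.62471768 0.12097043 0.25711777] [0.62654739 0.11838147 0.25738947]
211 [0.6226041  0.1200283  0.26211895] [0.60239635 0.08219789 0.20575795] [0.63540026 0.16153351 0.26919993]
(0.16, array([0.592, 0.113, 0.165]), np.int64(14))
(0.18, array([0.591, 0.112, 0.182]), np.int64(36))
(0.2, array([0.6  , 0.114, 0.199]), np.int64(42))
(0.22, array([0.609, 0.115, 0.221]), np.int64(36))
(0.24, array([0.617, 0.117, 0.241]), np.int64(35))
(0.26, array([0.622, 0.114, 0.258]), np.int64(107))
(0.27, array([0.624, 0.125, 0.262]), np.int64(39))
```

Call:
{"name": "drive_tool", "arguments": {
  "commands": "1 0 0 0.7 0;1 0 0 1.6 0;1 0 -0.05 2.6 0;1 0 -0.05 3.5 0;1 0 -0.05 3.95 0;1 0 -0.05 3.95 0;1 0 -0.05 3.95 0;1 0 -0.05 3.95 0"
}}

```text
t: 14.3
tool_pos: [0.6569, 0.1216, 0.2709]
tool_rot: [-0.084, 1.573, 0.084]
contact_force: [0.1, 0.7, 0.2]
opening: 0.0002
```

```bash
python3 -c "
from g import *
go([.661,.124,.205],96.1)
snap('scene','s6')
a=cv2.resize(load('s6')[0][80:240,180:320],None,fx=4,fy=3.7,interpolation=cv2.INTER_CUBIC)
cv2.imwrite('pics/s6c.png',a)
go([.661,.124,.205],96.1)
"
```

```text
tcp [0.6569 0.1216 0.2709] xaxis [-0.004 -0.    -1.   ] yaw_y 96.09 q [ 0.07  0.12  1.41  0.    1.61 -1.61] F [0.1 0.7 0.2] op 0.0002 t 14.3
shift [1.648 0.048 0.115] turn -0.001
tcp [0.6569 0.1217 0.2718] xaxis [-0.002 -0.    -1.   ] yaw_y 96.1 q [ 0.07  0.12  1.41 -0.    1.61 -1.61] F [0.  0.4 0.9] op 0.0004 t 14.35
shift [1.671 0.047 0.112] turn -0.001
```

View pics/s6c.png

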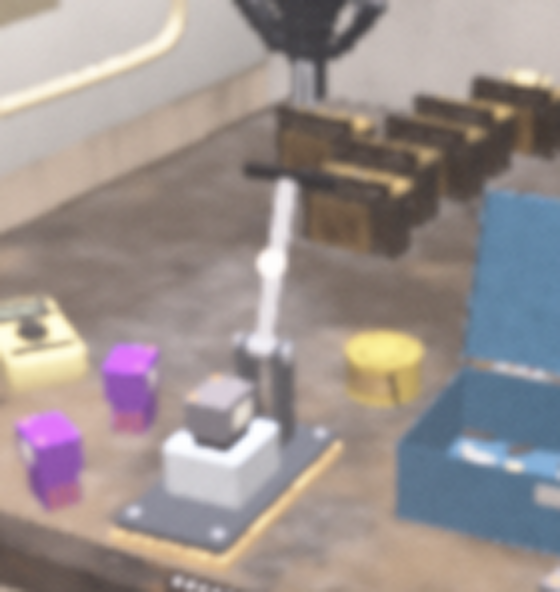

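Run:
```python
from h import *
im,d,i=load('s6');P=pts(i,d)
for v in range(96,112): print(v,np.round(P[v,253],3),np.round(P[v,256],3),np.round(P[v,259],3))
```

```text
96 [0.645 0.126 0.35 ] [0.648 0.118 0.351] [0.644 0.104 0.354]
97 [0.651 0.13  0.345] [0.651 0.119 0.346] [0.649 0.107 0.349]
98 [0.652 0.131 0.341] [0.647 0.117 0.345] [0.653 0.11  0.344]
99 [0.649 0.13  0.339] [0.647 0.117 0.341] [0.653 0.11  0.341]
100 [0.649 0.129 0.336] [0.648 0.118 0.338] [0.651 0.109 0.339]
101 [0.643 0.125 0.335] [0.648 0.118 0.335] [0.649 0.107 0.336]
102 [0.655 0.133 0.327] [0.649 0.118 0.332] [0.65  0.108 0.333]
103 [0.651 0.131 0.325] [0.649 0.119 0.328] [0.651 0.109 0.329]
104 [0.647 0.128 0.324] [0.644 0.115 0.327] [0.653 0.11  0.325]
105 [0.647 0.128 0.321] [0.649 0.118 0.322] [0.654 0.111 0.322]
106 [0.649 0.13  0.317] [0.644 0.115 0.321] [0.652 0.11  0.319]
107 [ 1.431  0.642 -0.004] [0.649 0.119 0.315] [0.65  0.109 0.317]
108 [ 1.416  0.632 -0.003] [0.647 0.117 0.313] [0.66  0.115 0.31 ]
109 [1.178 0.476 0.089] [1.215 0.483 0.077] [ 1.413e+00  5.920e-01 -1.000e-03]
110 [1.158 0.463 0.093] [1.176 0.458 0.088] [1.145 0.422 0.104]
111 [1.16  0.464 0.087] [1.152 0.443 0.093] [1.155 0.428 0.095]
```

Call:
{"name": "drive_tool", "arguments": {
  "commands": "1 0.2 0 0.12 0;1 0.8 0 0.12 0;1 1.4 0 0.12 0;1 1.65 0 0.12 0;1 1.65 0 0.12 0;1 1.65 0 0.12 0"
}}

```text
t: 14.85
tool_pos: [0.6623, 0.1222, 0.2066]
tool_rot: [-0.084, 1.57, 0.083]
contact_force: [-0.3, -1.1, 0.6]
opening: -0.0002
```

```bash
python3 -c "
from g import *
go([.63,.1215,.205],96.1)
snap('scene','s7')
a=cv2.resize(load('s7')[0][80:240,180:320],None,fx=4,fy=3.7,interpolation=cv2.INTER_CUBIC)
cv2.imwrite('pics/s7c.png',a)
"
```

```text
tcp [0.6623 0.1222 0.2066] xaxis [-0.001 -0.    -1.   ] yaw_y 96.09 q [ 0.07  0.16  1.48 -0.    1.51 -1.61] F [-0.3 -1.1  0.6] op -0.0002 t 14.85
shift [ 0.041  0.069 -0.806] turn -0.002
```

View pics/s7c.png

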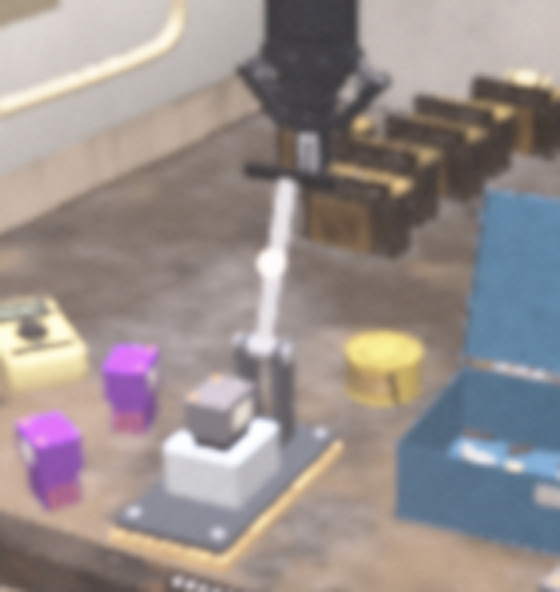

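Call:
{"name": "drive_tool", "arguments": {
  "commands": "1 0 0 -0.3 0;1 0 0 -0.5 0;1 0 0 -0.75 0;1 0 0 -1 0;1 0 0 -1.3 0;1 0.05 0 -1.6 0;1 0.05 0 -1.9 0;1 0.05 0 -2 0"
}}

```text
t: 15.57
tool_pos: [0.5821, 0.1136, 0.2056]
tool_rot: [-0.084, 1.568, 0.083]
contact_force: [1.9, 0.1, 0.8]
opening: 0.0003
```

```bash
python3 -c "
from g import *
go([.53,.11,.2],96.1)
snap('scene','s8')
a=cv2.resize(load('s8')[0][80:240,180:320],None,fx=4,fy=3.7,interpolation=cv2.INTER_CUBIC)
cv2.imwrite('pics/s8c.png',a)
"
```

```text
tcp [0.5821 0.1136 0.2056] xaxis [ 0.001 -0.    -1.   ] yaw_y 96.1 q [ 0.07 -0.03  1.68 -0.    1.5  -1.61] F [1.9 0.1 0.8] op 0.0003 t 15.57
shift [ 0.14   0.048 -1.305] turn -0.0
```

View pics/s8c.png

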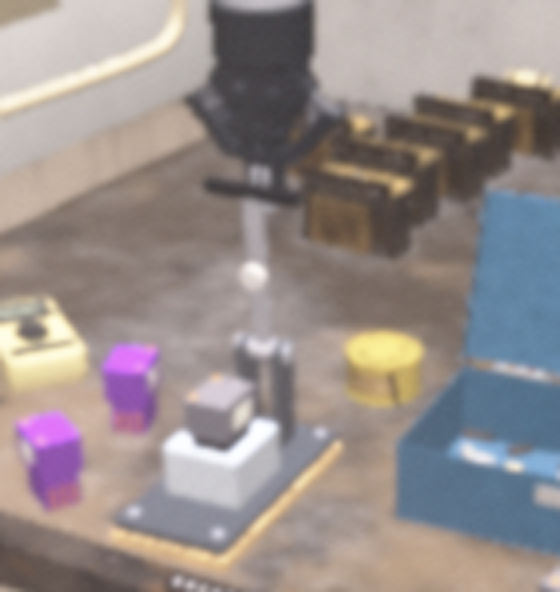

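Call:
{"name": "drive_tool", "arguments": {
  "commands": "1 0.05 0 -0.3 0;1 0.1 0 -0.6 0;1 0.15 0 -0.9 0;1 0.2 0 -1.2 0;1 0.25 0 -1.5 0;1 0.25 0 -1.5 0;1 0.25 0 -1.5 0"
}}

```text
t: 16.2
tool_pos: [0.5237, 0.1074, 0.1951]
tool_rot: [-0.083, 1.569, 0.083]
contact_force: [-0.1, -0.5, 0.0]
opening: 0.0
```

```bash
python3 -c "
from g import *
go([.53,.11,.2],96.1)
snap('scene','s9')
a=cv2.resize(load('s9')[0][80:240,180:320],None,fx=4,fy=3.7,interpolation=cv2.INTER_CUBIC)
cv2.imwrite('pics/s9c.png',a)
"
```

```text
tcp [0.5237 0.1074 0.1951] xaxis [ 0.  0. -1.] yaw_y 96.09 q [ 0.06 -0.17  1.82  0.    1.49 -1.61] F [-0.1 -0.5  0. ] op 0.0 t 16.2
shift [-0.123  0.049  0.165] turn -0.002
```

View pics/s9c.png

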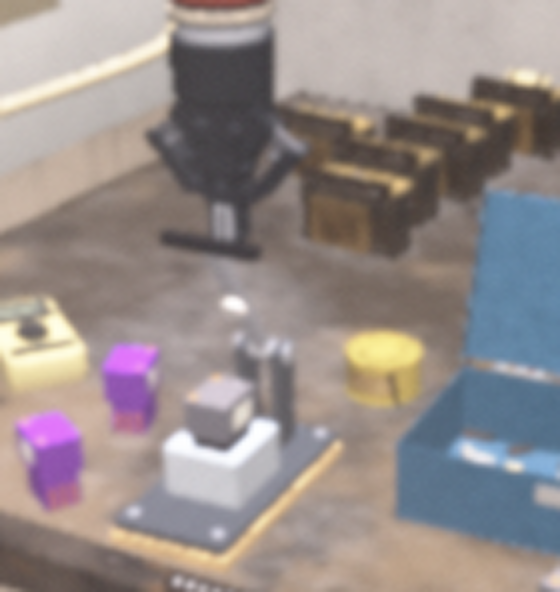

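Call:
{"name": "drive_tool", "arguments": {
  "commands": "1 0.07 0 -0.45 0;1 0.14 0 -0.9 0;1 0.3 0 -1.15 0;1 0.5 0 -1.38 0;1 0.72 0 -1.6 0;1 0.95 0 -1.8 0;1 0.95 0 -1.8 0;1 0.95 0 -1.8 0"
}}

```text
t: 16.92
tool_pos: [0.4523, 0.0997, 0.1569]
tool_rot: [-0.083, 1.57, 0.083]
contact_force: [-0.6, 0.3, 0.1]
opening: -0.0003
```

```bash
python3 -c "
from g import *
go([.53,.11,.2],96.1)
snap('scene','s10')
a=cv2.resize(load('s10')[0][80:240,180:320],None,fx=4,fy=3.7,interpolation=cv2.INTER_CUBIC)
cv2.imwrite('pics/s10c.png',a)
"
```

```text
tcp [0.4523 0.0997 0.1569] xaxis [-0. -0. -1.] yaw_y 96.09 q [ 0.06 -0.33  2.02 -0.    1.45 -1.62] F [-0.6  0.3  0.1] op -0.0003 t 16.92
shift [-1.08   0.05   1.957] turn -0.003
```

View pics/s10c.png

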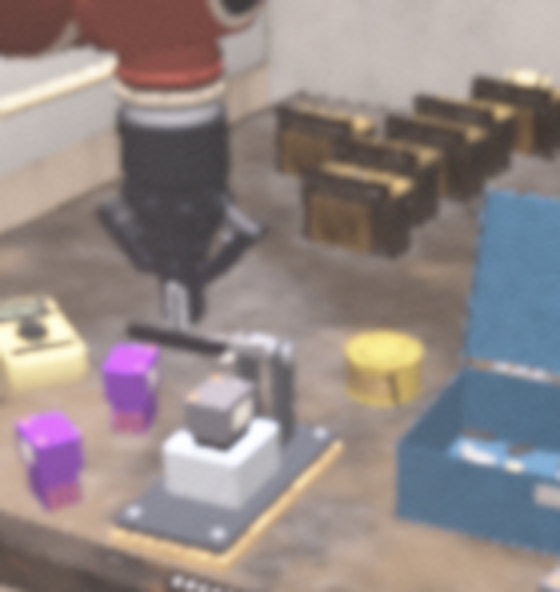

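Call:
{"name": "drive_tool", "arguments": {
  "commands": "1 0.2 0.05 -0.2 0;1 0.4 0.05 -0.35 0;1 0.6 0.05 -0.43 0;1 0.7 0.05 -0.45 0;1 0.7 0.05 -0.45 0;1 0.7 0.05 -0.45 0"
}}

```text
t: 17.47
tool_pos: [0.434, 0.0998, 0.1287]
tool_rot: [-0.083, 1.57, 0.083]
contact_force: [-0.1, -0.5, 0.1]
opening: 0.0004
```

```bash
python3 -c "
from g import *
go([.434,.1,.1],96.1)
snap('scene','s11');snap('wrist','w13')
a=cv2.resize(load('s11')[0][120:240,190:290],None,fx=4,fy=4,interpolation=cv2.INTER_CUBIC)
b=cv2.resize(load('w13')[0],(400,300))
a[:300]
o=np.zeros((480,800,3),np.uint8);o[:,:400]=a;o[:300,400:]=b
cv2.imwrite('pics/s11c.png',o)
"
```

```text
tcp [0.434  0.0998 0.1287] xaxis [-0. -0. -1.] yaw_y 96.08 q [ 0.06 -0.35  2.08  0.    1.41 -1.62] F [-0.1 -0.5  0.1] op 0.0004 t 17.47
shift [0.717 0.006 0.001] turn -0.003
```

View pics/s11c.png

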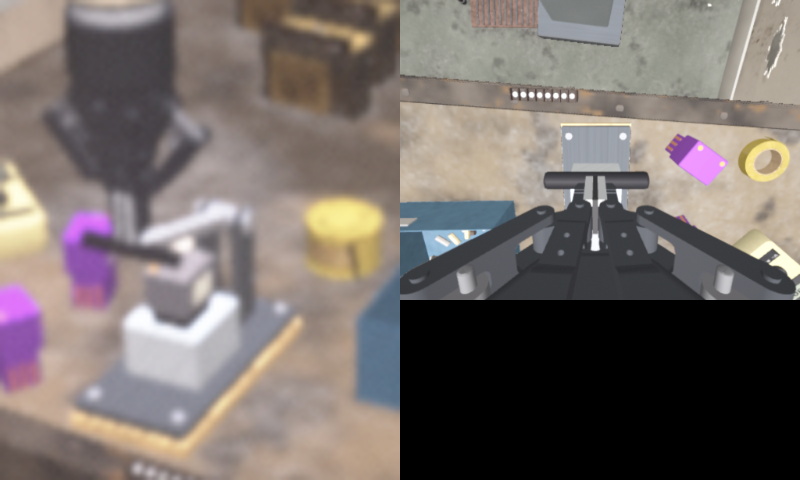

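Call:
{"name": "drive_tool", "arguments": {
  "commands": "1 0.1 0 -0.1 0;1 0.25 0 -0.1 0;1 0.4 0 -0.1 0;1 0.5 0 -0.1 0;1 0.5 0 -0.1 0;1 0.5 0 -0.1 0"
}}

```text
t: 18.07
tool_pos: [0.4297, 0.0993, 0.1083]
tool_rot: [-0.083, 1.57, 0.083]
contact_force: [-0.1, -0.1, 0.8]
opening: 0.0
```

Call:
{"name": "drive_tool", "arguments": {
  "commands": "1 0.03 0 0 0;1 0.06 0 0 0;1 0.08 0 0 0;1 0.08 0 0 0"
}}

```text
t: 18.4
tool_pos: [0.4301, 0.0994, 0.1057]
tool_rot: [-0.083, 1.569, 0.083]
contact_force: [0.6, -0.9, -0.2]
opening: 0.0001
```

Call:
{"name": "drive_tool", "arguments": {
  "commands": "1 0.03 0 0 0;1 0.06 0 0 0;1 0.06 0 0 0"
}}

```text
t: 18.65
tool_pos: [0.4301, 0.0993, 0.1033]
tool_rot: [-0.083, 1.569, 0.083]
contact_force: [-0.7, -0.1, 0.3]
opening: -0.0003
```

```bash
python3 -c "
from g import *
go([.434,.1,.1],96.1)
snap('scene','s12');snap('wrist','w14')
a=cv2.resize(load('s12')[0][140:230,190:280],None,fx=5.33,fy=5.33,interpolation=cv2.INTER_CUBIC)
b=cv2.resize(load('w14')[0],(320,240))
o=np.zeros((480,800,3),np.uint8);o[:,:480]=a[:480,:480];o[:240,480:]=b
cv2.imwrite('pics/s12c.png',o)
"
```

```text
tcp [0.4301 0.0993 0.1033] xaxis [ 0. -0. -1.] yaw_y 96.09 q [ 0.06 -0.34  2.12 -0.    1.36 -1.62] F [-0.7 -0.1  0.3] op -0.0003 t 18.65
shift [0.082 0.006 0.099] turn -0.003
```

View pics/s12c.png

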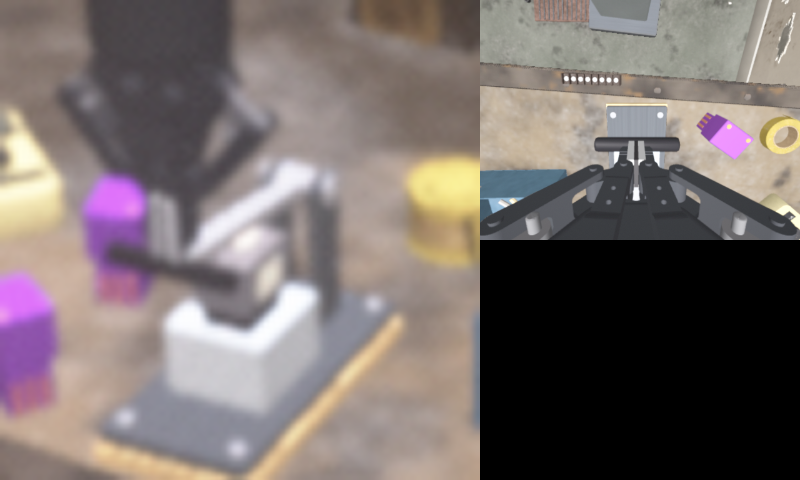

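Call:
{"name": "drive_tool", "arguments": {
  "commands": "1 0.03 0 0 0;1 0.05 0 0 0;1 0.05 0 0 0"
}}

```text
t: 19.0
tool_pos: [0.43, 0.0994, 0.1024]
tool_rot: [-0.084, 1.57, 0.083]
contact_force: [-3.6, -1.1, 6.1]
opening: -0.0002
```

Call:
{"name": "drive_tool", "arguments": {
  "commands": "1 0.03 0 0 0;1 0.05 0 0 0;1 0.05 0 0 0"
}}

```text
t: 19.25
tool_pos: [0.4297, 0.0993, 0.1004]
tool_rot: [-0.084, 1.57, 0.083]
contact_force: [-4.3, -1.3, 7.0]
opening: -0.0003
```

Call:
{"name": "drive_tool", "arguments": {
  "commands": "1 0.03 0 0 0;1 0.04 0 0 0;1 0.04 0 0 0"
}}

```text
t: 19.5
tool_pos: [0.4294, 0.0993, 0.0987]
tool_rot: [-0.084, 1.571, 0.083]
contact_force: [-5.2, -1.2, 7.8]
opening: 0.0006
```

Call:
{"name": "drive_tool", "arguments": {
  "commands": "1 0.03 0 -0.02 0;1 0.06 0 -0.02 0;1 0.08 0 -0.02 0;1 0.08 0 -0.02 0"
}}

```text
t: 19.83
tool_pos: [0.429, 0.0992, 0.0956]
tool_rot: [-0.084, 1.57, 0.083]
contact_force: [-4.3, -0.8, 6.2]
opening: 0.0001
```

Call:
{"name": "drive_tool", "arguments": {
  "commands": "1 0.03 0 -0.02 0;1 0.06 0 -0.02 0;1 0.08 0 -0.02 0;1 0.08 0 -0.02 0"
}}

```text
t: 20.17
tool_pos: [0.4287, 0.0992, 0.0926]
tool_rot: [-0.084, 1.569, 0.083]
contact_force: [-3.0, -0.5, 6.5]
opening: -0.0003
```

Call:
{"name": "drive_tool", "arguments": {
  "commands": "1 0.03 0 -0.02 0;1 0.06 0 -0.02 0;1 0.08 0 -0.02 0;1 0.08 0 -0.02 0"
}}

```text
t: 20.5
tool_pos: [0.4284, 0.0992, 0.0897]
tool_rot: [-0.084, 1.568, 0.084]
contact_force: [-2.1, 1.0, 6.0]
opening: -0.0
```

Call:
{"name": "drive_tool", "arguments": {
  "commands": "1 0.03 0 -0.01 0;1 0.05 0 -0.01 0;1 0.05 0 -0.01 0;1 0.05 0 -0.01 0"
}}

```text
t: 20.83
tool_pos: [0.4283, 0.0992, 0.0878]
tool_rot: [-0.083, 1.567, 0.083]
contact_force: [-2.7, -0.3, 7.1]
opening: -0.0004
```

Call:
{"name": "drive_tool", "arguments": {
  "commands": "1 0.02 0 -0.01 0;1 0.04 0 -0.01 0;1 0.04 0 -0.01 0"
}}

```text
t: 21.08
tool_pos: [0.4282, 0.0992, 0.0864]
tool_rot: [-0.083, 1.566, 0.084]
contact_force: [-1.7, 0.8, 6.6]
opening: -0.0003
```

Call:
{"name": "drive_tool", "arguments": {
  "commands": "1 0.02 0 0 0;1 0.03 0 0 0;1 0.03 0 0 0"
}}

```text
t: 21.33
tool_pos: [0.4281, 0.0992, 0.0853]
tool_rot: [-0.083, 1.567, 0.084]
contact_force: [-2.2, 0.7, 8.2]
opening: 0.0
```

Call:
{"name": "drive_tool", "arguments": {
  "commands": "1 0.015 0 0 0;1 0.025 0 0 0;1 0.025 0 0 0"
}}

```text
t: 21.58
tool_pos: [0.4281, 0.0992, 0.0845]
tool_rot: [-0.083, 1.567, 0.084]
contact_force: [-3.4, 0.8, 8.8]
opening: 0.0001
```

Call:
{"name": "drive_tool", "arguments": {
  "commands": "1 0.015 0 0 0;1 0.02 0 0 0;1 0.02 0 0 0"
}}

```text
t: 21.83
tool_pos: [0.4281, 0.0991, 0.0841]
tool_rot: [-0.083, 1.567, 0.084]
contact_force: [-3.5, -0.2, 11.0]
opening: -0.0003
```

Call:
{"name": "drive_tool", "arguments": {
  "commands": "1 0.015 0 0 0;1 0.02 0 0 0;1 0.02 0 0 0"
}}

```text
t: 22.08
tool_pos: [0.4281, 0.0991, 0.0839]
tool_rot: [-0.084, 1.567, 0.084]
contact_force: [-6.1, 0.1, 14.0]
opening: -0.0002
```

Call:
{"name": "drive_tool", "arguments": {
  "commands": "1 0.015 0 -0.015 0;1 0.02 0 -0.015 0;1 0.02 0 -0.015 0"
}}

```text
t: 22.33
tool_pos: [0.4282, 0.0992, 0.0838]
tool_rot: [-0.083, 1.566, 0.084]
contact_force: [-5.8, 0.3, 15.8]
opening: 0.0
```

Call:
{"name": "drive_tool", "arguments": {
  "commands": "1 0.015 0 -0.015 0;1 0.02 0 -0.015 0;1 0.02 0 -0.015 0"
}}

```text
t: 22.58
tool_pos: [0.4282, 0.0991, 0.0837]
tool_rot: [-0.083, 1.564, 0.084]
contact_force: [-5.2, -0.3, 18.5]
opening: 0.0002
```

Call:
{"name": "drive_tool", "arguments": {
  "commands": "1 0.015 0 -0.01 0;1 0.022 0 -0.01 0;1 0.022 0 -0.01 0"
}}

```text
t: 22.83
tool_pos: [0.4282, 0.0992, 0.0835]
tool_rot: [-0.083, 1.563, 0.084]
contact_force: [-6.0, 0.2, 21.3]
opening: -0.0001
```

Call:
{"name": "drive_tool", "arguments": {
  "commands": "1 0.005 0 0 0;1 0.005 0 0 0;1 0.005 0 0 0;1 0.005 0 0 0;1 0.005 0 0 0;1 0.005 0 0 0;1 0.005 0 0 0;1 0.005 0 0 0"
}}

```text
t: 23.5
tool_pos: [0.4282, 0.0991, 0.0835]
tool_rot: [-0.084, 1.563, 0.084]
contact_force: [-5.5, -0.2, 21.6]
opening: -0.0001
```

```bash
python3 -c "
from g import *
go([.434,.1,.1],96.1)
snap('scene','s13')
a=cv2.resize(load('s13')[0][140:230,190:280],None,fx=6.5,fy=6.5,interpolation=cv2.INTER_CUBIC)
cv2.imwrite('pics/s13c.png',a)
"
```

```text
tcp [0.4282 0.0991 0.0835] xaxis [ 0.006  0.    -1.   ] yaw_y 96.1 q [ 0.06 -0.33  2.14  0.    1.32 -1.62] F [-5.5 -0.2 21.6] op -0.0001 t 23.5
shift [-0.412  0.006  0.148] turn 0.001
```

View pics/s13c.png

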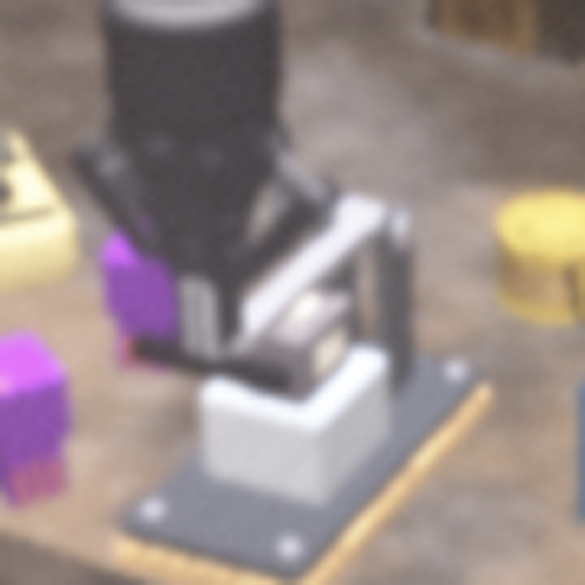

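Call:
{"name": "drive_tool", "arguments": {
  "commands": "1 0 0 0 0;1 0 0 0 0;1 0 0 0 0;1 -0.1 0 0 0;1 -0.4 0 0 0;1 -1 0 -0.1 0;1 -1.8 0 -0.3 0;1 -2.6 0 -0.5 0"
}}

```text
t: 24.22
tool_pos: [0.404, 0.0966, 0.1823]
tool_rot: [-0.083, 1.572, 0.083]
contact_force: [0.5, -0.7, -0.8]
opening: -0.0
```

Call:
{"name": "drive_tool", "arguments": {
  "commands": "1 -0.5 -1 0 0;1 -1 -2 0 0;1 -1.5 -3 0 0;1 -1.5 -4 0 0;1 -1.5 -4 0 0;1 -1.5 -4 0 0"
}}

```text
t: 24.72
tool_pos: [0.4223, -0.0644, 0.2424]
tool_rot: [-0.08, 1.569, 0.08]
contact_force: [-0.1, 1.5, -0.3]
opening: -0.0006
```

```bash
python3 -c "
from g import *
go([.434,.1,.1],96.1)
snap('scene','s14');snap('top','t14');snap('wrist','w15')
a=cv2.resize(load('s14')[0][145:225,195:275],None,fx=5,fy=5,interpolation=cv2.INTER_CUBIC)
b=cv2.resize(load('t14')[0][170:250,190:270],None,fx=5,fy=5,interpolation=cv2.INTER_CUBIC)
cv2.imwrite('pics/f.png',np.hstack([a,b]))
im,d,i=load('s14');P=pts(i,d)
"
```

```text
tcp [ 0.4223 -0.0644  0.2424] xaxis [ 0. -0. -1.] yaw_y 95.81 q [-0.33 -0.47  1.98 -0.    1.63 -2.  ] F [-0.1  1.5 -0.3] op -0.0006 t 24.72
shift [3.56  4.059 0.707] turn -0.058
```

View pics/f.png

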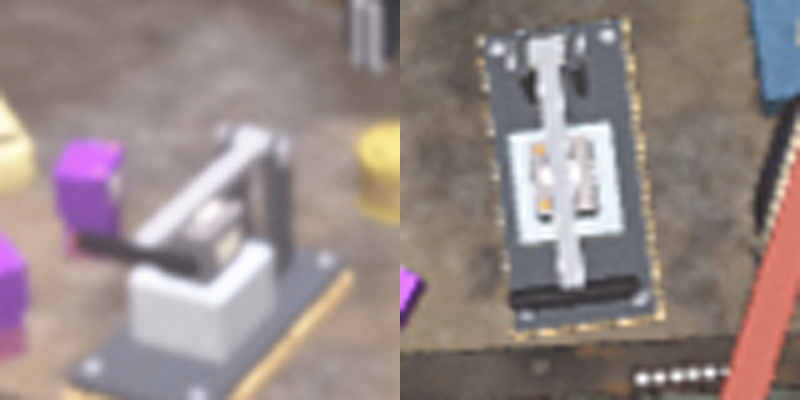

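View pics/w15.png

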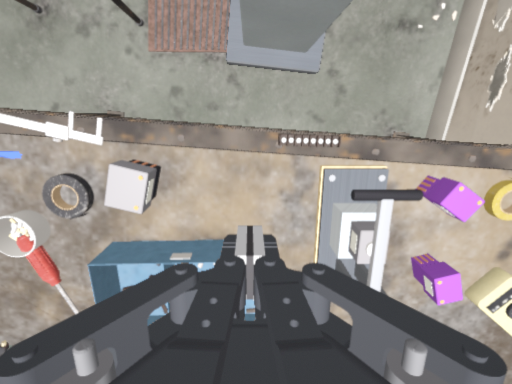

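Run:
```python
from h import *
im,d,i=load('w15');P=pts(i,d)
cv2.imwrite('pics/w15c.png',cv2.resize(im[180:300,310:430],None,fx=5,fy=5,interpolation=cv2.INTER_CUBIC))
z=P[:,:,2]
print('bar top',np.nanmedian(z[193:197,362:378]),np.nanmedian(z[193:197,390:415]))
for v in range(205,290,6): print(v,np.round(z[v,332:392:4]*1000).astype(int))
```

```text
bar top 0.1225739638997993 0.1224627754556192
205 [ 23  36  36  36  36  37  37  37  37  37  38  36 121 121 123]
211 [ 27  44  61  63  64  62  64  65  64  64  64 113 121 123 123]
217 [ 28  46  63  68  68  67  69  69  68  67  67 115 121 122 122]
223 [ 29  49  66  67  68  76  81  80  82  81  80 118 122 123 123]
229 [ 32  49  68  69  67  79  91 100  99 102 101 118 122 122 123]
235 [                  37 -9223372036854775808                   68
                   67                   68                   82
                   95                  104                  106
                  104                  104                  121
                  122                  122                  103]
241 [ 37  55  67  67  68  83  95 104 105 103 114 121 123 123   0]
247 [ 41  58  68  67  72  86  98 105 103 108 116 123 121 121   0]
253 [ 24  61  68  68  68  88 100 104 104 109 118 123 121 123   1]
259 [                  24                   24                   25
                   25                   26                   25
                  102                  104 -9223372036854775808
                  104                  119                  122
                  122                  105                    1]
265 [ 25  31  44  24  23  25  33  44  24  24 121 122 121   1   1]
271 [331 331  52  60  24  25  36  48  61 112 122 122 123   2   1]
277 [335 335 335 336 335  25  39  51  63 115 121 122 122   1  -2]
283 [339 340 340 339 338 339 339 339  66 118 121 122 121   0   1]
289 [342 343 343 343 343 342 342 343 342 343 343 122 106  -1  -1]<stdin>:6: RuntimeWarning: invalid value encountered in cast
```

View pics/w15c.png

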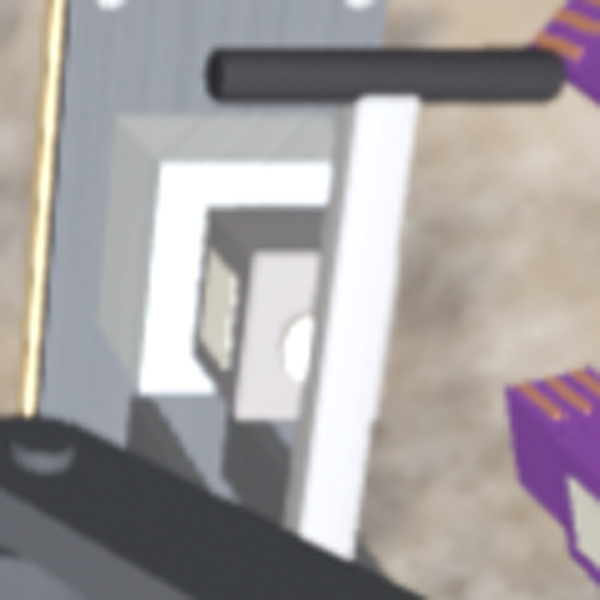

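```bash
python3 -c "
from station import ctrl
print(ctrl.finish_job())"
```

```text
the job is handed in; nothing more can be done
None
```

The slim module is home in the cradle with the clamp closed on it. I handed the job in at about 25 s on the robot's clock, with the arm clear of everything.

**What I did:** I chose the smaller grey module at top-image pixel (293,215). The wide module at (327,215) and the purple ones at (178,186) and (185,227) were left alone. I gripped it across its 38 mm width, stood it upright on the contact bed with about 7 N and let go. Then I swung the clamp over with shut fingers and pressed the crossbar in small steps. The readings reached about 22 N, held there for roughly 0.9 s, and the highest was 21.6 N.

**Last checks:**
- **Module height:** its top is at about 104 mm and the rim at about 68 mm. The 36 mm difference is exactly the head height, so the shoulder is flush.
- **Pressing:** the force climbed sharply at the end while the bar barely moved, and it did not creep during the hold.
- **Clamp:** it lies level, with the bar top at about 122.5 mm, and no black plug shows above the rim.

**What disagreed or failed:**
- **First grasp missed:** the fingertips are really about 38 mm higher than the reported tool position, so the fingers shut on air above the module without moving it. I measured that offset in the images and used it for the rest of the job.
- **Bed yield force:** while the bed yielded I read about 6–8 N up on the bar, where about 10 N was stated. A sideways pull of 2–6 N also showed while pressing.

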